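# Tip the drained heat sinks onto their fins and dress their mounting faces

### The job

The aluminium heat sinks (two or three of them) have been left standing on end to drain after washing. First tip every one over so that it lies on its fin tips with the flat mounting face up - never let one fall on that flat face - then take the dressing stone by its grip and, starting with the leftmost heat sink and working to the right, stroke each face there and back from one end right to the other with the stone lying crosswise, flat and under light, steady pressure. Finally lay the stone back on its felt pad, squared up with the pad, and leave the other things on the bench alone.

Things in the scene. Friction and masses are not known exactly. Their poses are not given: they have to be found in the camera images.
- sink_left_face (a point): Left heat sink, loose, 0.53 kg, aluminium, 120 long x 90 wide x 48 mm deep: flat 10 mm plate, nine fins 38 mm deep behind. Stands on its 90x48 end. Point: centre of the flat face (60 mm up standing, 48 mm lying on fins). x out of the flat face, y across the 90 mm, z along the 120 mm (up while standing). Centre of mass 16 mm behind the face: tips over its fin edge at about 28 degrees. May be absent.
- sink_mid_face (a point): Middle heat sink, exactly like the left one (same size, point and axes); stands a little right of the robot's centre line. Its flat face may look back at the robot or anything round to the left. May be absent.
- sink_right_face (a point): Right heat sink, exactly like the left one (same size, point and axes). Like the left one its flat face looks roughly back at the robot. May be absent.
- stone_grip (a point): Dressing stone in a hand holder, loose, 0.3 kg: flat grey stone 110 x 42 x 16 mm, on it a 114 x 46 mm plate (top 20 mm above the sole) with a black upright grip rib 22 mm wide, 78 mm long, reaching from 20 to 56 mm above the sole. Point: on the block's centre, in the rib, 42 mm above the sole; x across the rib (pinch it so), y along the stone, z up. Starts on the felt pad.
- pad_top (a point): Fixed grey felt pad 75 x 145 mm, 3 mm thick, on the front right of the bench: the place of the stone. This point is the centre of its top; y runs along its length, as the stone's does when put away.
- post_foot (a point): Foot of the bench frame's upright post on the left, fixed: 40 x 40 mm aluminium profile, 1.25 m high, solid. From it a beam runs level away from the robot (along +x) at y = 0.33, between 0.54 and 0.57 m above the bench, with a panel above it. Keep the arm clear of them.
- notes: Note pad 148x106x12 mm, a loose bystander, far left. Origin at the centre of its underside.
- cutters: Side cutters 52x109x13 mm, a loose bystander lying flat, front left. Origin at the centre of their underside.
- ipa: White dispenser bottle, 60 mm across, 146 mm high, a loose bystander at the back. Origin at the centre of its underside.
- solder: Wire spool 58 mm across, 36 mm high, a loose bystander, back left. Origin at the centre of its underside.
Mind the look-alikes: they are no part of the job. Leave any pink look-alike of the part that bears sink_right_face alone.

How it is judged:
On the way, in this order (a step that is already met when the one before it is completed fails the run):
1. every heat sink lies at rest on its fin tips, flat face up (angle between each of sink_left_face, sink_mid_face, sink_right_face's own x axis and vertical below 0.08 rad and height (world z) of sink_left_face between 0.043 and 0.053 m and linear speed of each of sink_left, sink_mid, sink_right below 0.02 m/s and height (world z) of sink_mid_face between 0.043 and 0.053 m and height (world z) of sink_right_face between 0.043 and 0.053 m), for 0.2 s.
2. left heat sink: the stone, crosswise and pressed flat on the face, has been at the end that was on top (angle between sink_left_face's own x axis and vertical below 0.1 rad and contact force between stone and sink_left between 1.5 and 30 N and x of stone_grip in the frame of sink_left_face below 0.047 m and y of stone_grip in the frame of sink_left_face between -0.025 and 0.025 m and angle between the y axis of stone_grip and the y axis of sink_left_face, either way round below 0.25 rad and z of stone_grip in the frame of sink_left_face above 0.033 m), for 0.1 s.
3. left heat sink: still pressed, it has passed the middle of the face (angle between sink_left_face's own x axis and vertical below 0.1 rad and contact force between stone and sink_left between 1.5 and 30 N and x of stone_grip in the frame of sink_left_face below 0.047 m and y of stone_grip in the frame of sink_left_face between -0.025 and 0.025 m and angle between the y axis of stone_grip and the y axis of sink_left_face, either way round below 0.25 rad and z of stone_grip in the frame of sink_left_face between -0.015 and 0.015 m), for 0.05 s.
4. left heat sink: still pressed, it has been at the other end (angle between sink_left_face's own x axis and vertical below 0.1 rad and contact force between stone and sink_left between 1.5 and 30 N and x of stone_grip in the frame of sink_left_face below 0.047 m and y of stone_grip in the frame of sink_left_face between -0.025 and 0.025 m and angle between the y axis of stone_grip and the y axis of sink_left_face, either way round below 0.25 rad and z of stone_grip in the frame of sink_left_face below -0.033 m), for 0.1 s.
5. mid heat sink: the stone, crosswise and pressed flat on the face, has been at the end that was on top (angle between sink_mid_face's own x axis and vertical below 0.1 rad and contact force between stone and sink_mid between 1.5 and 30 N and x of stone_grip in the frame of sink_mid_face below 0.047 m and y of stone_grip in the frame of sink_mid_face between -0.025 and 0.025 m and angle between the y axis of stone_grip and the y axis of sink_mid_face, either way round below 0.25 rad and z of stone_grip in the frame of sink_mid_face above 0.033 m), for 0.1 s.
6. mid heat sink: still pressed, it has passed the middle of the face (angle between sink_mid_face's own x axis and vertical below 0.1 rad and contact force between stone and sink_mid between 1.5 and 30 N and x of stone_grip in the frame of sink_mid_face below 0.047 m and y of stone_grip in the frame of sink_mid_face between -0.025 and 0.025 m and angle between the y axis of stone_grip and the y axis of sink_mid_face, either way round below 0.25 rad and z of stone_grip in the frame of sink_mid_face between -0.015 and 0.015 m), for 0.05 s.
7. mid heat sink: still pressed, it has been at the other end (angle between sink_mid_face's own x axis and vertical below 0.1 rad and contact force between stone and sink_mid between 1.5 and 30 N and x of stone_grip in the frame of sink_mid_face below 0.047 m and y of stone_grip in the frame of sink_mid_face between -0.025 and 0.025 m and angle between the y axis of stone_grip and the y axis of sink_mid_face, either way round below 0.25 rad and z of stone_grip in the frame of sink_mid_face below -0.033 m), for 0.1 s.
8. right heat sink: the stone, crosswise and pressed flat on the face, has been at the end that was on top (angle between sink_right_face's own x axis and vertical below 0.1 rad and contact force between stone and sink_right between 1.5 and 30 N and x of stone_grip in the frame of sink_right_face below 0.047 m and y of stone_grip in the frame of sink_right_face between -0.025 and 0.025 m and angle between the y axis of stone_grip and the y axis of sink_right_face, either way round below 0.25 rad and z of stone_grip in the frame of sink_right_face above 0.033 m), for 0.1 s.
9. right heat sink: still pressed, it has passed the middle of the face (angle between sink_right_face's own x axis and vertical below 0.1 rad and contact force between stone and sink_right between 1.5 and 30 N and x of stone_grip in the frame of sink_right_face below 0.047 m and y of stone_grip in the frame of sink_right_face between -0.025 and 0.025 m and angle between the y axis of stone_grip and the y axis of sink_right_face, either way round below 0.25 rad and z of stone_grip in the frame of sink_right_face between -0.015 and 0.015 m), for 0.05 s.
10. right heat sink: still pressed, it has been at the other end (angle between sink_right_face's own x axis and vertical below 0.1 rad and contact force between stone and sink_right between 1.5 and 30 N and x of stone_grip in the frame of sink_right_face below 0.047 m and y of stone_grip in the frame of sink_right_face between -0.025 and 0.025 m and angle between the y axis of stone_grip and the y axis of sink_right_face, either way round below 0.25 rad and z of stone_grip in the frame of sink_right_face below -0.033 m), for 0.1 s.
At the end, for the whole second after the job is handed in: Each heat sink lies at rest on its fin tips, flat face up (within 4.5 degrees); the stone lies at rest, sole down, on its felt pad, centred within 18 mm across and 20 mm along the pad and square to it within 0.2 rad (all of step 1 and x of stone_grip in the frame of pad_top between -0.018 and 0.018 m and y of stone_grip in the frame of pad_top between -0.02 and 0.02 m and angle between the y axis of stone_grip and the y axis of pad_top, either way round below 0.2 rad and angle between stone_grip's own z axis and vertical below 0.08 rad and height (world z) of stone_grip below 0.049 m and linear speed of stone below 0.02 m/s); the robot touches nothing.
It fails at once if a heat sink falls onto its flat face (angle between any of sink_left_face, sink_mid_face, sink_right_face's own x axis and vertical above 2.3 rad).
It fails at once if the stone is pressed on a heat sink with more than 100 N (contact force between stone and sink_left above 100 N or contact force between stone and sink_mid above 100 N or contact force between stone and sink_right above 100 N).
It fails at once if a bystander is shifted by more than 30 mm (distance of any of notes, cutters, ipa, solder from where it was at the start of the episode above 0.03 m).
Of sink_left, sink_mid, sink_right only 2 to 3 are there at a start; the rules pass over those that are not, and their reading is None.
At some moment in a run one of stone may be knocked a few centimetres aside while the robot is not near it.
Once in a run the grip may slacken for a moment while it holds something.
It also fails if it takes over 210 s, if anything falls off the work surface, if the arm or the gripper's body presses on something with over 40 N, if the wrist force passes 120 N, or if a joint passes its speed limit or range.

### The arm

A 6-joint arm with a two-finger parallel gripper is mounted at the origin on a cart in front of the work surface, level with it; the furniture and walls round the work are solid. World frame = base frame: x ahead of the robot, y to its left, z up, the work surface at z = 0. Lengths are in m, angles in rad, forces in N, time in s.
With the tool pointing down it reaches from about 0.35 to 0.95 m from the base axis. Payload 17.4 kg.
Tool frame: the origin (TCP) lies midway between the tips of the shut fingers; the grasp point (between the pads) lies 19 mm behind it (ctrl.tcp_to_grasp is the z of the grasp point in the tool frame, in m); z points along the fingers, y is the direction in which the jaws open and shut (so a half turn about z gives the same grasp; the last joint's range is limited). The gripper opens to 93 mm and grips with 3 to 60 N. Pads are 15 mm wide; open, the fingers measure 128 mm over their backs; the gripper's body (75 mm by 188 mm) begins 65 mm behind the grasp point.
Start: joints at [-1.244, 0.116, 1.442, -0, 1.584, -0.038], TCP at [0.241, -0.631, 0.219] pointing down, gripper open.
Joint ranges: [-2.83, 2.83], [-0.83, 2.19], [0.07, 2.5], [-1.14, 4.28], [0.01, 3], [-2.97, 2.97]. Speed limits (rad/s): [1.89, 1.89, 2.22, 3.14, 3.14, 3.14].

### API

Orientations are given as a unit quaternion [x, y, z, w].
In Python, from workcell import ctrl, eyes gives the robot as it stands. The module is installed in compiled form; this text tells all that it offers.
- The arm moves only by the shell command python3 -m handwheel 'ROWS' [FORCE]. ROWS is JSON, a list of rows, each a list of 7 numbers: the finger opening in mm, from 0 to 93, then the shift along the tool's x, y, z in mm, then the turn, a rotation vector about the tool's x, y, z in degrees. In form: [[grip, dx, dy, dz, rx, ry, rz], ...]. A call has 1 to 20 rows; each row shifts and turns the pose as measured when the row begins, along the tool's axes as they then stand; what a row does not reach is not made up. A row lasts 1/10 s, in which the tool goes at most 50 mm and 8.59 degrees, less where a joint would pass 70% of its speed; a pose out of reach is approached as far as the arm can. A call is refused whole if a number of a shift passes 50 or a number of a turn 8.59, either way. A call with a gripper value outside its range is refused whole. The fingers move at their own pace and stop on an object; FORCE is the grip in N (left out, the last holds). Time passes only in rows, so rows that do not move let the fingers close. It gives the time, the measured TCP pose, the force and the opening at its end, in the units of the state.
- ctrl.get_state(): the state, without advancing time (a new reading comes with each control period).
- eyes.camera(name): name is "scene" or "top"; returns a dict with "image" (384x512x3 uint8, red, green, blue), "intrinsics" (3x3 intrinsics, pixels), "R" (3x3) and "t" (3): a world point X has camera coordinates R X + t. Camera axes: x right, y down, z forward; pixel columns grow to the right and rows downward; lengths in m; the calibration is good to about 2 mm. A picture is of the moment at which its call begins. There is no depth.
- ctrl.job_done(): hands the job in, once; it reports no verdict.
The state is a dict: "clock": time; "qpos": joint angles; "qvel": joint speeds; "joint_torque": joint torques, N m; "tool_pos": TCP position; "tcp_rot": TCP orientation; "force": force on the tool from outside, world axes, zero at the start; "moment": the same for the moment, N m; "opening": finger opening in m.
Only numpy, scipy, OpenCV 4.12 (cv2) and the standard library are available. Lean on these libraries where they do the work, as an engineer would, in place of code of your own. Each camera call takes 0.05 s, during which the arm holds its last target.

## Working session

There is one attempt and no reset: what is moved stays moved. The work goes in short steps, Python scripts to look and compute and a shell command to move; the robot and the scene stay as the last step left them, time stands still between calls to the robot, and variables do not carry over. Pictures are saved under pics/ and viewed, and the job is handed in when it is done.

```bash
mkdir -p pics; cat > h.py <<'E'
import numpy as np, cv2
from workcell import ctrl, eyes
from scipy.spatial.transform import Rotation as Ro
def snap(n,tag,s=1):
    c=eyes.camera(n); im=cv2.cvtColor(c['image'],cv2.COLOR_RGB2BGR)
    cv2.imwrite(f'pics/{tag}.png',cv2.resize(im,(768,576),interpolation=cv2.INTER_CUBIC) if s!=1 else im); return c
def ray(c,u,v,z):
    K=c['intrinsics'];R=np.array(c['R']);t=np.array(c['t'])
    o=-R.T@t; d=R.T@np.linalg.inv(K)@np.array([u,v,1.]); return o+d*(z-o[2])/d[2]
def proj(c,X):
    p=np.array(c['intrinsics'])@(np.array(c['R'])@np.array(X)+np.array(c['t'])); return p[:2]/p[2]
def st():
    s=ctrl.get_state(); print('t',round(s['clock'],2),'tcp',np.round(s['tool_pos'],4),'q',np.round(s['tcp_rot'],3),'F',np.round(s['force'],1),'op',round(s['opening'],4),'J',np.round(s['qpos'],2)); return s
E
python3 - <<'E'
from h import *
import pickle
d={}
for n in('scene','top'):
    c=snap(n,n+'0',1.5); d[n]=c
    print(n,np.round(c['intrinsics'],1).tolist(),np.round(-np.array(c['R']).T@c['t'],3),np.round(c['R'],3).tolist())
pickle.dump(d,open('d0.pkl','wb'))
s=st();print(Ro.from_quat(s['tcp_rot']).as_matrix().round(3), ctrl.tcp_to_grasp)
E
```

```text
scene [[449.5, 0.0, 256.5], [0.0, 449.5, 189.7], [0.0, 0.0, 1.0]] [-0.364  0.887  0.617] [[-0.704, -0.71, -0.019], [-0.279, 0.301, -0.912], [0.653, -0.637, -0.41]]
top [[444.5, 0.0, 249.9], [0.0, 444.5, 187.2], [0.0, 0.0, 1.0]] [ 0.226 -0.004  1.57 ] [[0.057, -0.998, 0.004], [-0.976, -0.057, -0.211], [0.211, 0.008, -0.977]]
t 0.1 tcp [ 0.2408 -0.6304  0.218 ] q [ 0.983  0.181 -0.    -0.   ] F [-0.7 -0.9  0.3] op 0.0931 J [-1.24  0.12  1.44 -0.    1.58 -0.04]
[[ 0.934  0.357 -0.   ]
 [ 0.357 -0.934  0.001]
 [-0.    -0.001 -1.   ]] -0.0188
```

View pics/scene0.png

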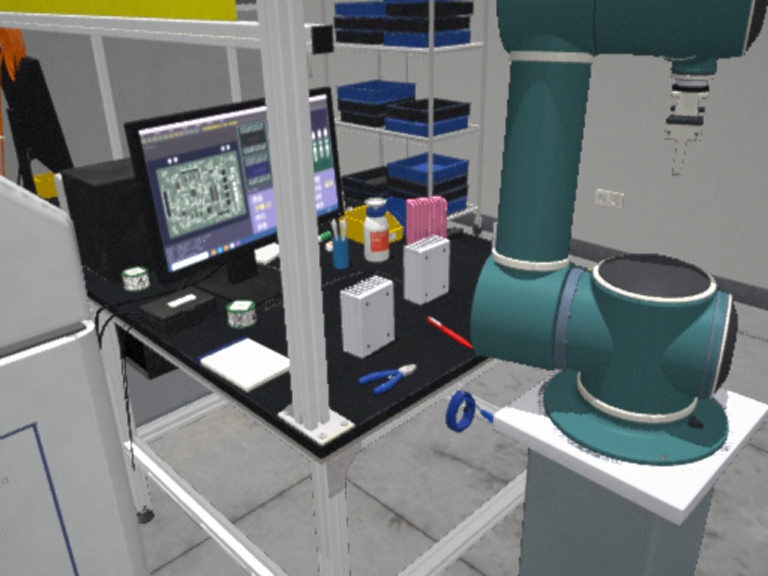

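View pics/top0.png

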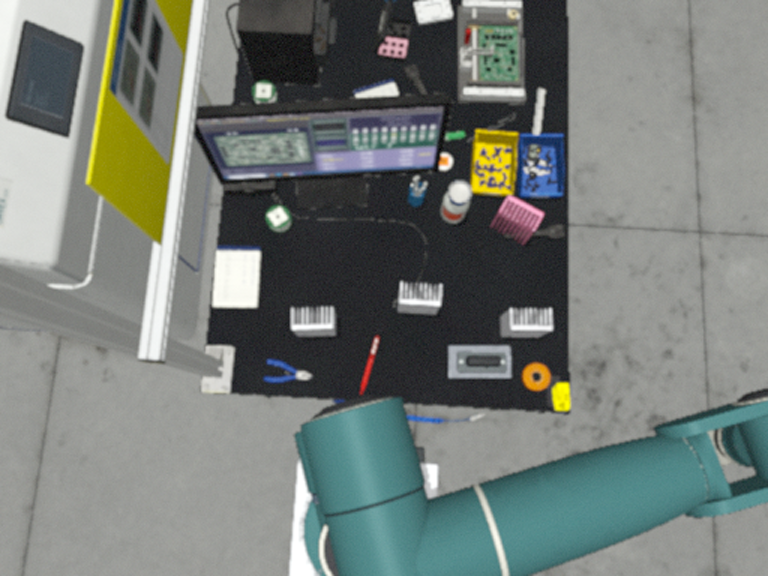

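```bash
python3 - <<'E'
from h import *
import pickle
d=pickle.load(open('d0.pkl','rb'))
im=cv2.cvtColor(d['top']['image'],cv2.COLOR_RGB2BGR)
a=cv2.resize(im[180:235,185:240],(550,550),interpolation=cv2.INTER_CUBIC)
for nm,(u,v) in dict(L=(185,195),M=(255,180),R=(325,195),S=(290,220)).items():
    cv2.imwrite(f'pics/c{nm}.png',cv2.resize(im[v:v+40,u:u+55],(385,280),interpolation=cv2.INTER_CUBIC))
t=[cv2.imread(f'pics/c{k}.png') for k in 'LMRS']
cv2.imwrite('pics/crops.png',np.vstack([np.hstack(t[:2]),np.hstack(t[2:])]))
E
```

```text
(no output)
```

View pics/crops.png

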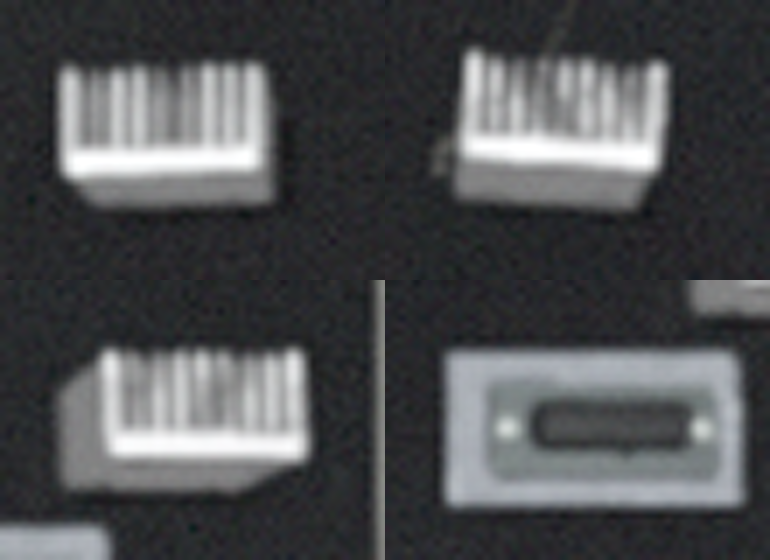

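```bash
python3 - <<'E'
from h import *
import pickle
c=pickle.load(open('d0.pkl','rb'))['top']
f=lambda b,p,z: ray(c,b[0]+p[0]/7-.43,b[1]+p[1]/7-.43,z)
for n,b,p,q in(('L',(185,195),(65,178),(262,168)),('M',(255,180),(75,165),(273,172)),('R',(325,195),(110,178),(307,178))):
    A=f(b,p,.12);B=f(b,q,.12); d=A-B
    print(n,A.round(3),B.round(3),'mid',((A+B)/2).round(4),'len',np.linalg.norm(d).round(4),'yaw',np.degrees(np.arctan2(-d[0],d[1])).round(1))
b=(290,220)
for p in((60,72),(356,72),(359,227),(59,227)): print('pad',f(b,p,.003).round(3))
for p in((147,123),(303,123),(303,167),(147,167)): print('rib',f(b,p,.056).round(3))
for n,p in dict(ipa=(457,185),pinkL=(492,228),pinkN=(522,243),cup=(416,200),pen=(376,340),cut=(305,375),sold=(278,230)).items(): print(n,ray(c,p[0]/1.5,p[1]/1.5,0.0).round(3))
E
```

```text
L [0.419 0.185 0.12 ] [0.429 0.093 0.12 ] mid [0.4239 0.1388 0.12  ] len 0.0924 yaw 6.2
M [ 0.489 -0.047  0.12 ] [ 0.491 -0.14   0.12 ] mid [ 0.4896 -0.0935  0.12  ] len 0.0937 yaw 1.3
R [ 0.447 -0.296  0.12 ] [ 0.452 -0.388  0.12 ] mid [ 0.4493 -0.3419  0.12  ] len 0.0926 yaw 3.3
pad [ 0.421 -0.171  0.003]
pad [ 0.429 -0.32   0.003]
pad [ 0.352 -0.323  0.003]
pad [ 0.343 -0.173  0.003]
rib [ 0.392 -0.208  0.056]
rib [ 0.396 -0.284  0.056]
rib [ 0.375 -0.284  0.056]
rib [ 0.37  -0.209  0.056]
ipa [ 0.821 -0.182  0.   ]
pinkL [ 0.714 -0.271  0.   ]
pinkN [ 0.681 -0.345  0.   ]
cup [ 0.776 -0.082  0.   ]
pen [ 0.423 -0.003  0.   ]
cut [0.331 0.158 0.   ]
sold [0.679 0.252 0.   ]
```

```bash
python3 -m handwheel '[[60,0,0,0,0,0,6],[60,0,0,0,0,0,6],[60,0,0,0,0,0,6],[60,16,-28,0,0,0,0],[60,16,-28,0,0,0,0],[60,16,-28,0,0,0,0],[60,16,-28,0,0,0,0],[60,16,-28,0,0,0,0],[60,16,-28,0,0,0,0],[60,16,-28,0,0,0,0],[60,16,-28,0,0,0,0],[60,16,-28,0,0,0,0],[60,16,-28,0,0,0,0]]'; python3 -c "
from h import *
st()"
```

```text
clock: 1.4
tool_pos: [0.3922, -0.335, 0.2129]
tcp_rot: [1.0, 0.016, -0.002, -0.004]
force: [-0.4, -0.3, 0.0]
opening: 0.0599
t 1.4 tcp [ 0.3922 -0.335   0.2129] q [ 1.     0.016 -0.002 -0.004] F [-0.4 -0.3  0. ] op 0.0599 J [-0.76 -0.23  1.78  0.    1.6   0.78]
```

```bash
python3 -m handwheel '[[60,5,2,25,0,0,-1],[60,5,1,25,0,0,0],[60,5,1,25,0,0,0],[60,5,0,25,0,0,0],[60,5,0,10,0,0,0],[60,0,0,0,0,0,0]]'; python3 -c "
from h import *
st();snap('scene','s1',1.5);snap('top','t1',1.5)"
```

```text
clock: 2.0
tool_pos: [0.4197, -0.3326, 0.0996]
tcp_rot: [1.0, 0.028, -0.001, -0.004]
force: [-0.2, 0.8, -0.2]
opening: 0.0598
t 2.0 tcp [ 0.4197 -0.3326  0.0996] q [ 1.     0.028 -0.001 -0.004] F [-0.2  0.8 -0.2] op 0.0598 J [-0.72 -0.13  1.88  0.    1.4   0.79]
```

View pics/t1.png

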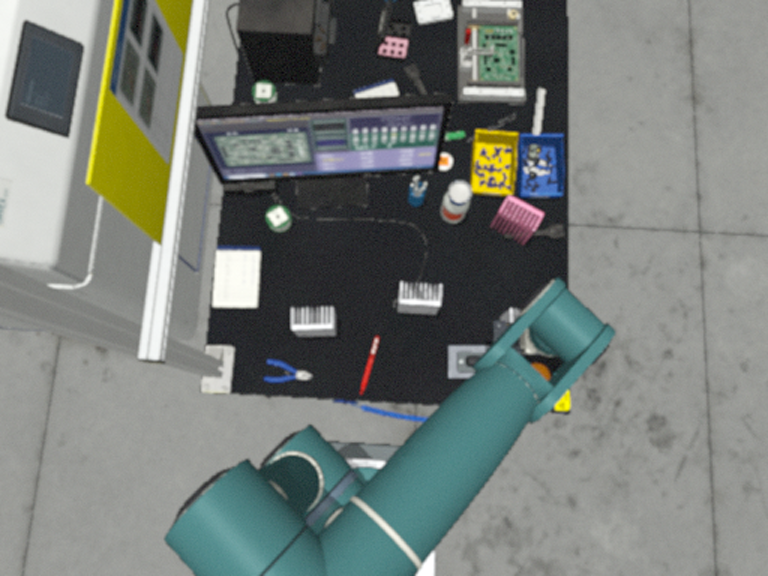

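```bash
python3 -m handwheel '[[60,0,9,0,0,0,0],[60,10,0,0,0,0,0],[60,8,0,0,0,0,0],[60,8,0,0,0,0,0],[60,8,0,0,0,0,0],[60,8,0,0,0,0,0]]'; python3 -c "
from h import *
st();snap('scene','s2',1.5)"
```

```text
clock: 2.7
tool_pos: [0.4661, -0.3424, 0.1062]
tcp_rot: [1.0, 0.027, 0.001, -0.001]
force: [-1.9, 0.5, 2.4]
opening: 0.0603
t 2.7 tcp [ 0.4661 -0.3424  0.1062] q [ 1.     0.027  0.001 -0.001] F [-1.9  0.5  2.4] op 0.0603 J [-0.68 -0.04  1.79  0.    1.4   0.84]
```

View pics/s2.png

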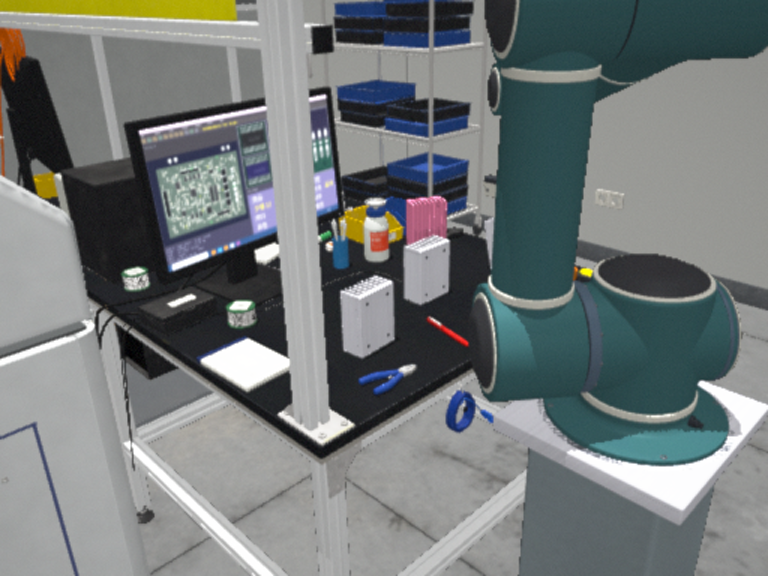

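```bash
python3 -m handwheel '[[60,7,0,1,0,0,0],[60,7,0,1,0,0,0],[60,7,0,1,0,0,0],[60,7,0,1,0,0,0],[60,7,0,1,0,0,0]]'; python3 -m handwheel '[[60,6,0,1,0,0,0],[60,6,0,0,0,0,0],[60,6,0,0,0,0,0],[60,0,0,0,0,0,0]]';python3 -c "
from h import *
st();snap('top','t2',1.5)"
```

```text
clock: 3.25
tool_pos: [0.5049, -0.3397, 0.1004]
tcp_rot: [1.0, 0.027, 0.001, -0.002]
force: [0.0, 0.9, -0.3]
opening: 0.06
clock: 3.65
tool_pos: [0.5252, -0.3384, 0.0986]
tcp_rot: [1.0, 0.027, 0.001, -0.002]
force: [-0.1, -0.5, -0.2]
opening: 0.0599
t 3.65 tcp [ 0.5252 -0.3384  0.0986] q [ 1.     0.027  0.001 -0.002] F [-0.1 -0.5 -0.2] op 0.0599 J [-0.62  0.07  1.69  0.    1.38  0.9 ]
```

View pics/t2.png

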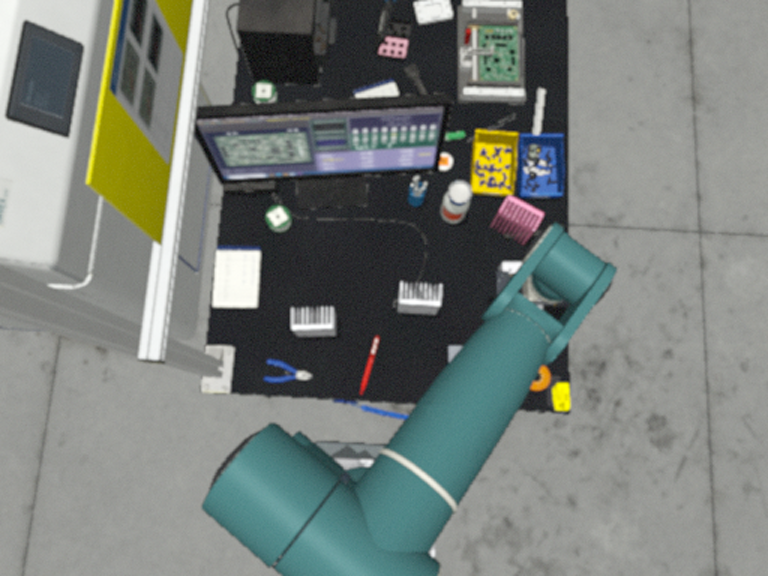

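```bash
python3 -m handwheel '[[60,-10,0,-30,0,0,0],[60,-20,0,-30,0,0,1],[60,-25,-10,-15,0,0,1],[60,-20,-30,0,0,0,0],[60,0,-40,0,0,0,0],[60,0,-40,0,0,0,0],[60,0,-40,0,0,0,0],[60,0,-40,0,0,0,0],[60,0,-30,0,0,0,0],[60,0,-10,0,0,0,0],[60,0,0,0,0,0,0]]'; python3 -c "
from h import *
st();snap('top','t3',1.5)"
```

```text
clock: 4.8
tool_pos: [0.4394, -0.0951, 0.1782]
tcp_rot: [1.0, 0.007, 0.002, -0.001]
force: [0.6, -0.7, -0.5]
opening: 0.0598
t 4.8 tcp [ 0.4394 -0.0951  0.1782] q [ 1.     0.007  0.002 -0.001] F [ 0.6 -0.7 -0.5] op 0.0598 J [-0.27 -0.38  1.96  0.    1.56  1.28]
```

View pics/t3.png

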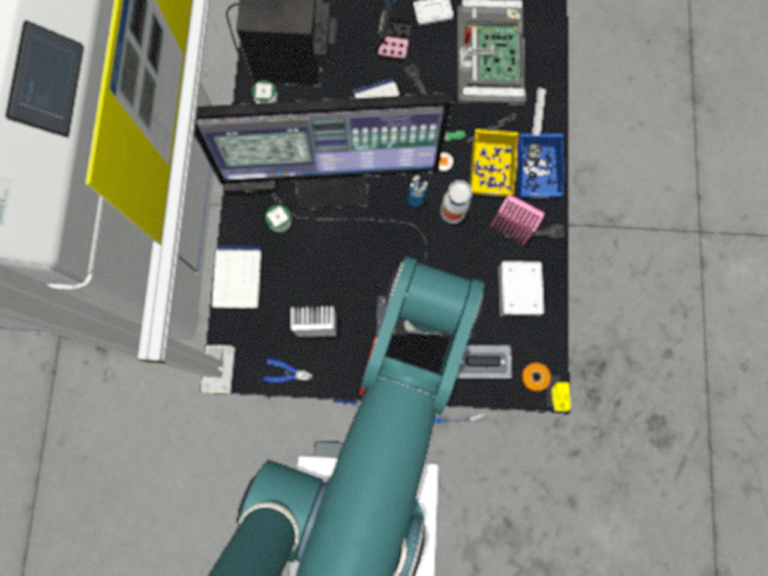

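```bash
python3 -m handwheel '[[60,5,0,25,0,0,0],[60,5,0,25,0,0,0],[60,2,0,20,0,0,0],[60,8,0,5,0,0,0],[60,8,0,0,0,0,0],[60,8,0,1,0,0,0],[60,8,0,1,0,0,0],[60,8,0,1,0,0,0],[60,7,0,1,0,0,0],[60,7,0,1,0,0,0]]'; python3 -m handwheel '[[60,7,0,1,0,0,0],[60,7,0,1,0,0,0],[60,7,0,1,0,0,0]]';  python3 -m handwheel '[[60,7,0,1,0,0,0],[60,7,0,1,0,0,0],[60,6,0,0,0,0,0],[60,0,0,0,0,0,0]]'
```

```text
clock: 5.85
tool_pos: [0.5126, -0.103, 0.1004]
tcp_rot: [1.0, 0.004, 0.004, 0.0]
force: [-2.4, 0.9, 2.0]
opening: 0.0601
clock: 6.15
tool_pos: [0.5358, -0.1026, 0.0976]
tcp_rot: [1.0, 0.004, 0.005, 0.0]
force: [0.1, -0.8, -0.2]
opening: 0.06
clock: 6.55
tool_pos: [0.5583, -0.1022, 0.0949]
tcp_rot: [1.0, 0.004, 0.005, 0.0]
force: [-0.8, -0.2, 0.1]
opening: 0.0598
```

```bash
python3 -m handwheel '[[60,-10,0,-30,0,0,0],[60,-20,0,-30,0,0,-2],[60,-30,-10,-15,0,0,-2],[60,-30,-30,0,0,0,-1],[60,-30,-40,0,0,0,0],[60,-30,-40,0,0,0,0],[60,-20,-40,0,0,0,0],[60,-15,-40,0,0,0,0],[60,0,-30,0,0,0,0],[60,0,0,0,0,0,0]]'; python3 -c "
from h import *
st();snap('top','t4',1.5)"
```

```text
clock: 7.55
tool_pos: [0.3431, 0.1184, 0.1712]
tcp_rot: [0.999, 0.047, 0.006, -0.001]
force: [-0.4, -0.1, -0.5]
opening: 0.0604
t 7.55 tcp [0.3431 0.1184 0.1712] q [ 0.999  0.047  0.006 -0.001] F [-0.4 -0.1 -0.5] op 0.0604 J [ 0.26 -0.62  2.12 -0.    1.63  1.74]
```

View pics/t4.png

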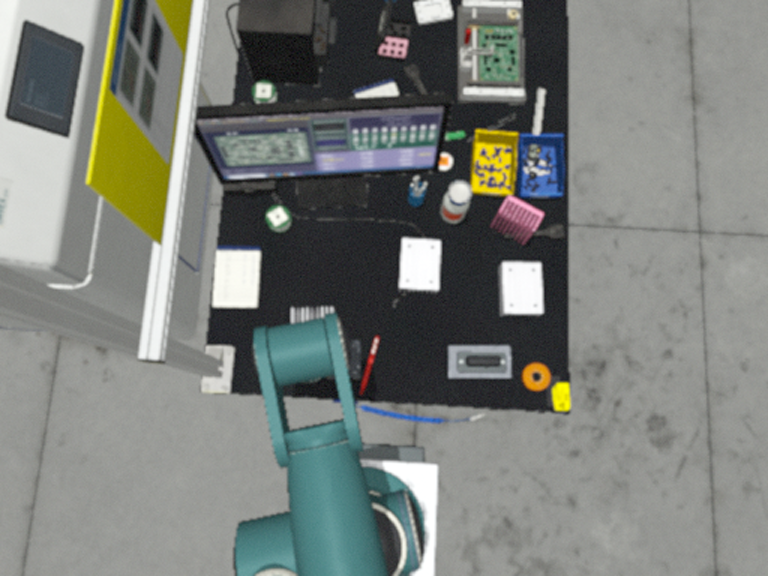

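```bash
python3 -m handwheel '[[60,10,-6,25,0,0,0],[60,10,-6,25,0,0,0],[60,5,-5,20,0,0,0],[60,10,-3,5,0,0,0],[60,15,0,0,0,0,0],[60,10,0,0,0,0,0],[60,8,0,0,0,0,0],[60,8,0,0,0,0,0]]'; python3 -c "
from h import *
st()"
```

```text
clock: 8.4
tool_pos: [0.4224, 0.1389, 0.095]
tcp_rot: [0.999, 0.045, 0.006, 0.0]
force: [-3.6, -0.6, 3.0]
opening: 0.0596
t 8.4 tcp [0.4224 0.1389 0.095 ] q [0.999 0.045 0.006 0.   ] F [-3.6 -0.6  3. ] op 0.0596 J [ 0.26 -0.36  2.08 -0.    1.41  1.74]
```

```bash
python3 -m handwheel '[[60,7,0,0,0,0,0],[60,7,0,1,0,0,0],[60,7,0,1,0,0,0],[60,7,0,1,0,0,0]]'; python3 -m handwheel '[[60,7,0,1,0,0,0],[60,7,0,1,0,0,0],[60,7,0,1,0,0,0],[60,7,0,1,0,0,0]]';  python3 -m handwheel '[[60,7,0,1,0,0,0],[60,7,0,1,0,0,0],[60,0,0,0,0,0,0]]'
```

```text
clock: 8.8
tool_pos: [0.4529, 0.1412, 0.0933]
tcp_rot: [0.999, 0.044, 0.007, 0.0]
force: [-0.6, -0.3, 1.2]
opening: 0.0599
clock: 9.2
tool_pos: [0.4834, 0.1441, 0.0889]
tcp_rot: [0.999, 0.045, 0.007, 0.0]
force: [-0.7, -0.6, 0.3]
opening: 0.0601
clock: 9.5
tool_pos: [0.4993, 0.1454, 0.0865]
tcp_rot: [0.999, 0.045, 0.007, 0.0]
force: [-0.1, 0.8, -0.5]
opening: 0.0599
```

```bash
python3 -m handwheel '[[60,-10,0,-30,0,0,0],[60,-20,0,-40,0,0,0],[60,-20,0,-40,0,0,0],[60,-20,30,0,0,0,0],[60,-20,40,0,0,0,0],[60,-20,40,0,0,0,0],[60,-10,40,0,0,0,0],[60,0,40,0,0,0,0],[60,0,20,0,0,0,0],[60,0,0,0,0,0,0]]'; python3 -c "
from h import *
import pickle
st();c=snap('top','t5',1.5);s=snap('scene','s5',1.5);pickle.dump(dict(top=c,scene=s),open('d1.pkl','wb'))"
```

```text
clock: 10.5
tool_pos: [0.3912, -0.081, 0.2007]
tcp_rot: [0.999, 0.046, 0.008, 0.002]
force: [-0.6, 0.2, -0.2]
opening: 0.0602
t 10.5 tcp [ 0.3912 -0.081   0.2007] q [0.999 0.046 0.008 0.002] F [-0.6  0.2 -0.2] op 0.0602 J [-0.27 -0.53  2.02  0.    1.63  1.21]
```

View pics/t5.png

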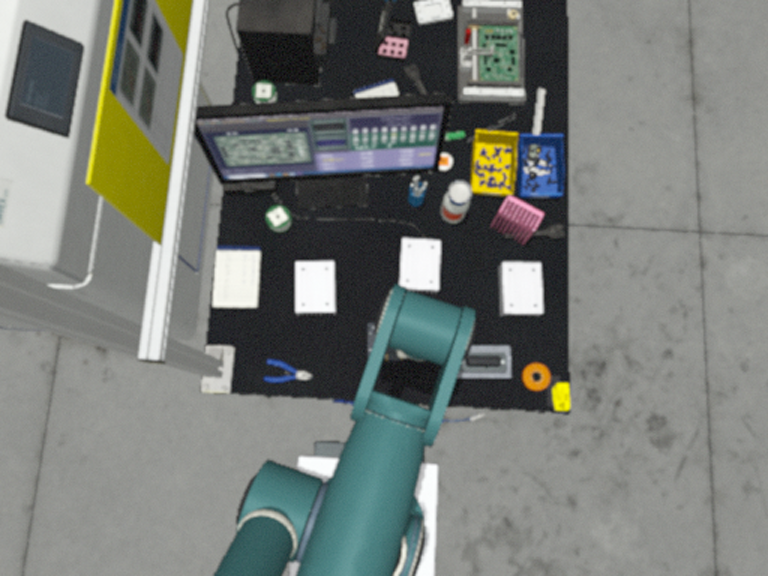

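View pics/s5.png

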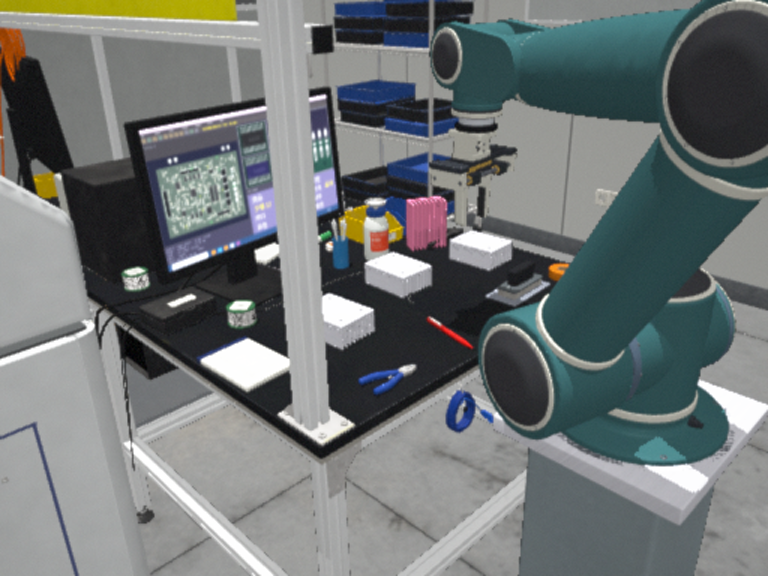

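```bash
cat >> h.py <<'E'
def sinks(c):
    g=c['image'].min(axis=2); m=(g>200).astype(np.uint8)
    out=[]
    for n,(u,v) in dict(L=(210,191),M=(280,176),R=(348,192)).items():
        r=np.zeros_like(m); r[v-28:v+28,u-24:u+24]=m[v-28:v+28,u-24:u+24]
        r=cv2.morphologyEx(r,cv2.MORPH_CLOSE,np.ones((5,5)))
        cs,_=cv2.findContours(r,0,2); k=max(cs,key=cv2.contourArea)
        (x,y),_,_=cv2.minAreaRect(k); bx=cv2.boxPoints(cv2.minAreaRect(k))
        P=np.array([ray(c,a,b,.048)[:2] for a,b in bx]); ctr=P.mean(0)
        e=[P[1]-P[0],P[2]-P[1]]; e.sort(key=np.linalg.norm); l=e[1]*np.sign(e[1][0])
        print(n,'ctr',ctr.round(4),'size',[round(float(np.linalg.norm(q)),4) for q in e],'yaw',round(float(np.degrees(np.arctan2(l[1],l[0]))),1))
def stone(c,z=.056,box=(150,290,215,345),th=75):
    hsv=c['image']; 
E
python3 - <<'E'
from h import *
import pickle
c=pickle.load(open('d1.pkl','rb'))['top']
sinks(c)
im=cv2.cvtColor(c['image'],cv2.COLOR_RGB2BGR)
cv2.imwrite('pics/cs5.png',cv2.resize(im[220:260,290:350],(600,400),interpolation=cv2.INTER_CUBIC))
E
```

```text
L ctr [0.5355 0.1483] size [0.0881, 0.1179] yaw 4.0
M ctr [ 0.6029 -0.0947] size [0.0918, 0.1195] yaw 0.4
R ctr [ 0.5601 -0.3356] size [0.0918, 0.1181] yaw 0.2
```

View pics/cs5.png

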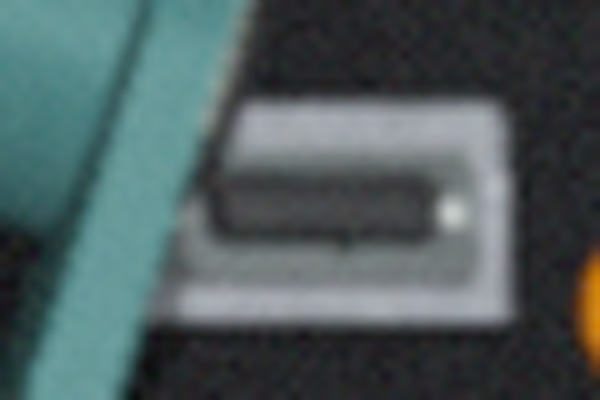

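```bash
python3 -m handwheel '[[60,0,0,0,0,0,-8],[60,0,0,0,0,0,-8],[60,0,0,0,0,0,-8],[60,0,0,0,0,0,-8],[60,0,0,0,0,0,-8],[60,0,0,0,0,0,-8],[60,0,0,0,0,0,-8],[60,0,0,0,0,0,-8],[60,0,0,0,0,0,-8],[60,0,0,0,0,0,-8],[60,0,0,0,0,0,-8],[60,-30,0,0,0,0,0],[60,-40,0,0,0,0,0],[60,-40,0,0,0,0,0],[60,-40,0,0,0,0,0],[60,-15,0,0,0,0,0],[60,0,0,0,0,0,0]]'; cat >> h.py <<'E'
def go(x,y,z,yaw):
    "error to target in tool axes: mm and deg (tool pointing down, tool x at yaw)"
    s=st(); R=Ro.from_quat(s['tcp_rot']); T=Ro.from_euler('z',yaw,degrees=True)*Ro.from_euler('x',180,degrees=True)
    print('d mm',np.round(R.inv().apply(np.array([x,y,z])-s['tool_pos'])*1000,1),'rot',np.round((R.inv()*T).as_rotvec(degrees=True),2))
E
python3 -c "
from h import *
go(.383,-.246,.12,93)"
```

```text
clock: 12.3
tool_pos: [0.4185, -0.2268, 0.2007]
tcp_rot: [0.65, 0.76, 0.007, 0.005]
force: [-0.7, 0.7, -0.3]
opening: 0.0598
t 12.3 tcp [ 0.4185 -0.2268  0.2007] q [0.65  0.76  0.007 0.005] F [-0.7  0.7 -0.3] op 0.0598 J [-0.56 -0.33  1.88  0.01  1.58 -0.71]
d mm [-13.5 -39.5  80. ] rot [ 0.98 -0.07  5.95]
```

```bash
python3 -m handwheel '[[60,-5,-15,20,0.5,0,3],[60,-5,-15,20,0.5,0,3],[60,-3,-10,20,0,0,0],[60,0,0,15,0,0,0],[60,0,0,0,0,0,0]]'
python3 -c "
from h import *
go(.383,-.246,.03,93);snap('top','t6',1.5);snap('scene','s6',1.5)"
```

```text
clock: 12.8
tool_pos: [0.3818, -0.237, 0.1234]
tcp_rot: [0.688, 0.726, 0.001, -0.001]
force: [-0.0, 0.1, 0.7]
opening: 0.0603
t 12.8 tcp [ 0.3818 -0.237   0.1234] q [ 0.688  0.726  0.001 -0.001] F [-0.   0.1  0.7] op 0.0603 J [-0.61 -0.36  2.03  0.    1.47 -0.67]
d mm [-9.3  0.7 93.4] rot [ 0.04 -0.12  0.07]
```

View pics/s6.png

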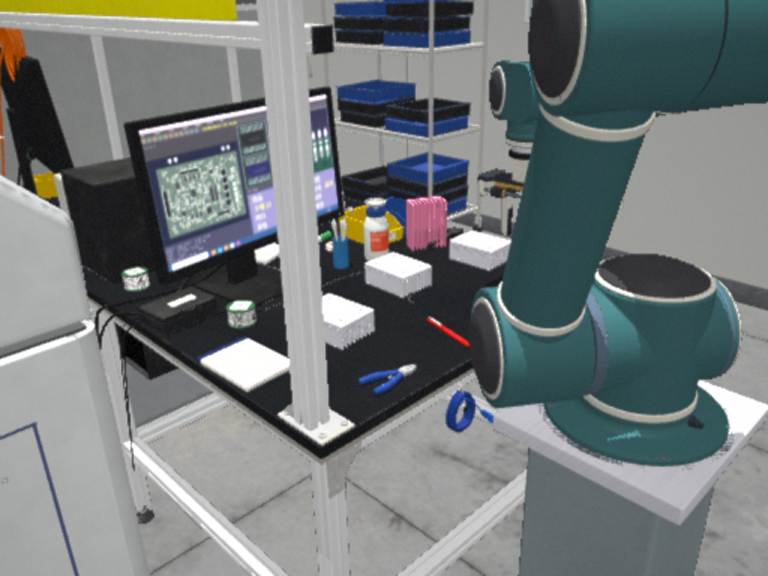

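View pics/t6.png

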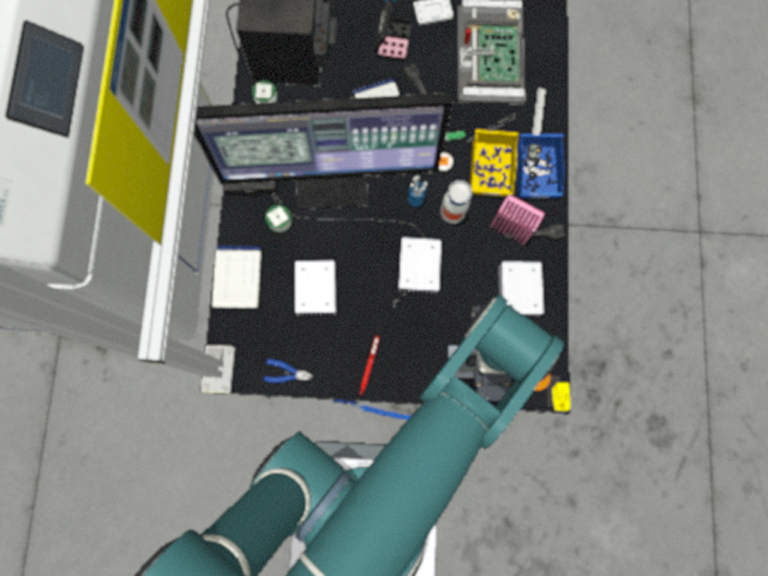

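```bash
python3 -m handwheel '[[60,-4,1,20,0,0,0],[60,-4,0,20,0,0,0],[60,-1,0,20,0,0,0],[60,0,0,15,0,0,0],[60,0,0,10,0,0,0]]'
python3 -c "
from h import *
go(.383,-.246,.03,93)"
```

```text
clock: 13.4
tool_pos: [0.3899, -0.2469, 0.0452]
tcp_rot: [0.686, 0.727, 0.002, 0.006]
force: [-0.5, 0.3, -0.4]
opening: 0.0602
t 13.4 tcp [ 0.3899 -0.2469  0.0452] q [0.686 0.727 0.002 0.006] F [-0.5  0.3 -0.4] op 0.0602 J [-0.62 -0.27  2.09  0.    1.31 -0.68]
d mm [ 1.4 -7.  15.1] rot [0.64 0.32 0.31]
```

```bash
python3 -m handwheel '[[60,1,-7,7,0.5,0.3,0],[60,0,-1,6,0,0,0],[60,0,0,0,0,0,0]]'
python3 -c "
from h import *
go(.383,-.246,.03,93)"
```

```text
clock: 13.7
tool_pos: [0.3818, -0.2461, 0.0315]
tcp_rot: [0.686, 0.728, 0.001, 0.0]
force: [0.4, -0.4, 0.7]
opening: 0.0601
t 13.7 tcp [ 0.3818 -0.2461  0.0315] q [0.686 0.728 0.001 0.   ] F [ 0.4 -0.4  0.7] op 0.0601 J [-0.63 -0.27  2.11  0.    1.29 -0.69]
d mm [0.  1.2 1.5] rot [ 0.09 -0.01  0.36]
```

Close with a firm grip and lift.

```bash
python3 -m handwheel '[[10,0,0,0,0,0,0],[10,0,0,0,0,0,0],[10,0,0,0,0,0,0],[10,0,0,0,0,0,0],[10,0,0,0,0,0,0],[10,0,0,0,0,0,0]]' 50
python3 -c "
from h import *
st()"; python3 -m handwheel '[[10,0,0,-10,0,0,0],[10,0,0,-20,0,0,0],[10,0,0,-30,0,0,0],[10,0,0,-30,0,0,0],[10,0,0,-30,0,0,0],[10,0,0,0,0,0,0]]'; python3 -c "
from h import *
go(.5805,.1513,.16,93.5);snap('scene','s7',1.5)"
```

```text
clock: 14.3
tool_pos: [0.3828, -0.2467, 0.0336]
tcp_rot: [0.686, 0.727, 0.001, 0.002]
force: [-0.4, -0.3, -3.2]
opening: 0.0217
t 14.3 tcp [ 0.3828 -0.2467  0.0336] q [0.686 0.727 0.001 0.002] F [-0.4 -0.3 -3.2] op 0.0217 J [-0.63 -0.27  2.11  0.    1.29 -0.69]
clock: 14.9
tool_pos: [0.3806, -0.2456, 0.159]
tcp_rot: [0.686, 0.727, 0.0, -0.0]
force: [-0.2, -0.9, -3.0]
opening: 0.0215
t 14.9 tcp [ 0.3806 -0.2456  0.159 ] q [ 0.686  0.727  0.    -0.   ] F [-0.2 -0.9 -3. ] op 0.0215 J [-0.63 -0.37  1.98  0.    1.53 -0.69]
d mm [384.5 222.7  -0.6] rot [ 0.02 -0.06 -0.16]
```

View pics/s7.png

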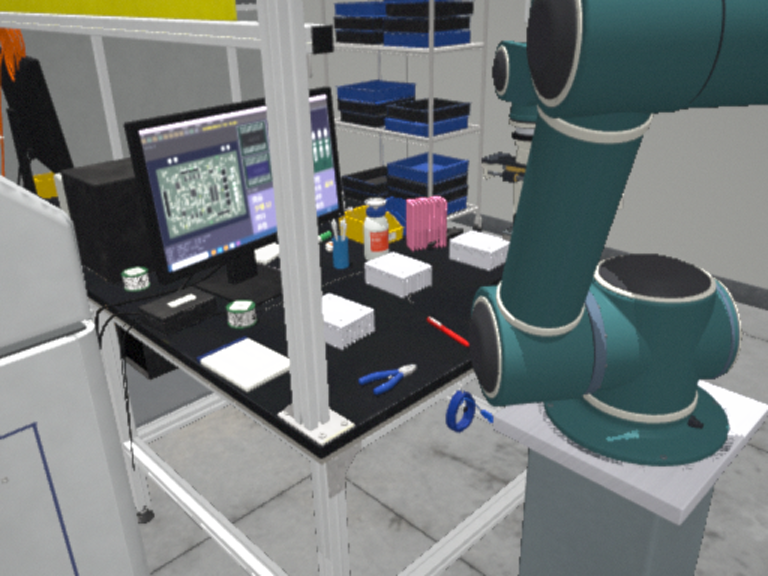

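```bash
python3 -m handwheel '[[10,20,10,0,0,0,0],[10,40,22,0,0,0,0],[10,40,23,0,0,0,0],[10,40,23,0,0,0,0],[10,40,23,0,0,0,0],[10,40,23,0,0,0,0],[10,40,23,0,0,0,0],[10,40,23,0,0,0,0],[10,30,20,0,0,0,0],[10,10,5,0,0,0,0],[10,0,0,0,0,0,0]]';python3 -c "
from h import *
go(.5805,.1513,.10,93.5)"
```

```text
clock: 16.05
tool_pos: [0.5539, 0.1202, 0.1378]
tcp_rot: [0.687, 0.726, -0.007, -0.009]
force: [-1.0, -0.1, -2.1]
opening: 0.0218
t 16.05 tcp [0.5539 0.1202 0.1378] q [ 0.687  0.726 -0.007 -0.009] F [-1.  -0.1 -2.1] op 0.0218 J [ 0.17 -0.07  1.76  0.01  1.47  0.11]
d mm [29.5 29.2 37.3] rot [-1.29 -0.21 -0.34]
```

```bash
python3 -m handwheel '[[10,15,15,15,-0.7,-0.2,-0.3],[10,12,12,12,-0.5,0,0],[10,3,3,5,0,0,0],[10,0,0,0,0,0,0]]';python3 -c "
from h import *
go(.5805,.1513,.085,93.5);snap('scene','s8',1.5);snap('top','t8',1.5)"
```

```text
clock: 16.45
tool_pos: [0.5797, 0.1487, 0.1011]
tcp_rot: [0.686, 0.728, -0.003, -0.001]
force: [0.6, -1.0, -2.8]
opening: 0.0214
t 16.45 tcp [0.5797 0.1487 0.1011] q [ 0.686  0.728 -0.003 -0.001] F [ 0.6 -1.  -2.8] op 0.0214 J [ 0.21  0.01  1.74 -0.    1.39  0.15]
d mm [ 2.6  1.1 16.1] rot [-0.35  0.11 -0.13]
```

View pics/s8.png

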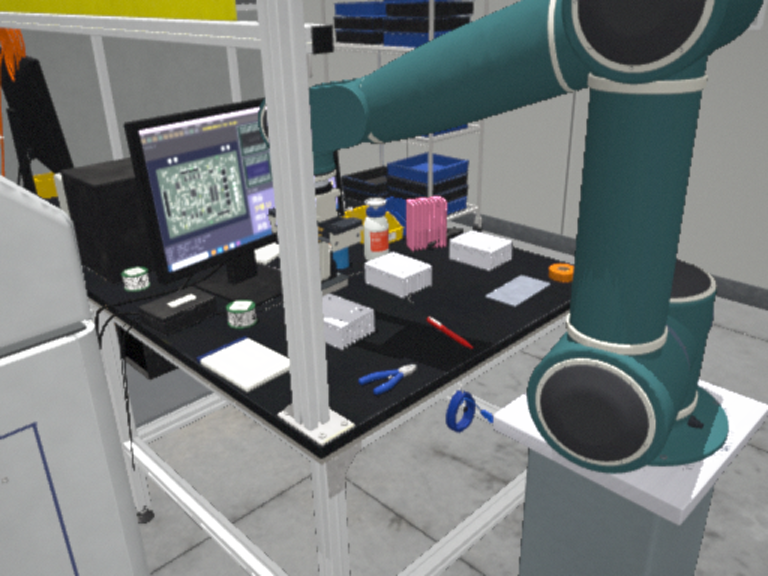

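View pics/t8.png

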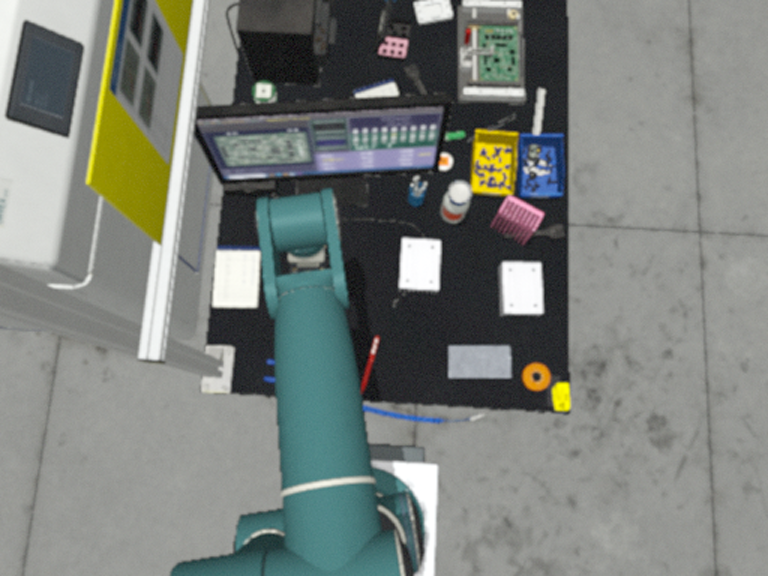

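```bash
python3 -m handwheel '[[10,2,1,6,-0.3,0,0],[10,1,0,6,0,0,0],[10,0,0,4,0,0,0],[10,0,0,2,0,0,0],[10,0,0,2,0,0,0]]';python3 -c "
from h import *
go(.5805,.1513,.0786,93.5)"
```

```text
clock: 17.05
tool_pos: [0.5806, 0.1501, 0.0827]
tcp_rot: [0.687, 0.727, 0.001, 0.002]
force: [0.2, -0.0, -2.7]
opening: 0.0217
t 17.05 tcp [0.5806 0.1501 0.0827] q [0.687 0.727 0.001 0.002] F [ 0.2 -0.  -2.7] op 0.0217 J [ 0.21  0.02  1.77 -0.    1.35  0.16]
d mm [ 1.2 -0.1  4.1] rot [ 0.2   0.09 -0.24]
```

```bash
for i in 1 2 3; do python3 -m handwheel '[[10,0,0,2,0,0,0],[10,0,0,2,0,0,0]]' | grep -E "pos|force"; done
```

```text
tool_pos: [0.5807, 0.1501, 0.0785]
force: [1.4, 0.6, 0.1]
tool_pos: [0.5813, 0.1502, 0.0772]
force: [-12.8, -2.9, 27.4]
tool_pos: [0.5812, 0.1502, 0.0772]
force: [-11.7, -2.9, 18.6]
```

```bash
for i in 1 2 3; do python3 -m handwheel '[[10,0,0,0.7,0,0,0]]' | grep -E "pos|force|rot"; done; python3 -m handwheel '[[10,0,-4,1,0,0,0]]'| grep -E "pos|force|rot"; python3 -m handwheel '[[10,0,-6,1,0,0,0]]'| grep -E "pos|force|rot|open"
```

```text
tool_pos: [0.5813, 0.1503, 0.0774]
tcp_rot: [0.687, 0.727, 0.002, 0.002]
force: [-1.0, -0.3, -3.8]
tool_pos: [0.5814, 0.1503, 0.0773]
tcp_rot: [0.687, 0.727, 0.002, 0.003]
force: [-3.6, -0.9, 4.7]
tool_pos: [0.5815, 0.1503, 0.0772]
tcp_rot: [0.687, 0.727, 0.002, 0.003]
force: [-6.2, -1.7, 10.1]
tool_pos: [0.579, 0.1502, 0.0774]
tcp_rot: [0.687, 0.727, 0.003, 0.004]
force: [7.4, -0.1, 7.2]
tool_pos: [0.5744, 0.1501, 0.0775]
tcp_rot: [0.687, 0.727, 0.005, 0.005]
force: [6.1, 0.2, 5.1]
opening: 0.022
```

```bash
python3 -m handwheel '[[10,0,-7,1,0.3,0,0],[10,0,-7,1,0.3,0,0]]'| grep -E "pos|force|rot";python3 -m handwheel '[[10,0,-7,1,0.2,0,0],[10,0,-7,1,0.2,0,0]]'| grep -E "pos|force|rot|open"
```

```text
tool_pos: [0.5629, 0.1496, 0.0774]
tcp_rot: [0.687, 0.727, 0.004, 0.004]
force: [4.6, -1.1, 4.7]
tool_pos: [0.5513, 0.1491, 0.0774]
tcp_rot: [0.687, 0.727, 0.004, 0.004]
force: [5.7, -0.2, 5.8]
opening: 0.0217
```

```bash
for i in 1 2 3 4; do python3 -m handwheel '[[10,0,-7,1,0.2,0,0],[10,0,-7,1,0.2,0,0],[10,0,-5,1,0.2,0,0]]'| grep -E "pos|force|rot|open"; done; python3 -c "
from h import *
go(.4905,.145,.0786,94)"
```

```text
tool_pos: [0.5355, 0.1485, 0.0774]
tcp_rot: [0.687, 0.727, 0.005, 0.003]
force: [5.1, 0.4, 5.8]
opening: 0.0215
tool_pos: [0.5198, 0.1479, 0.0774]
tcp_rot: [0.687, 0.727, 0.005, 0.003]
force: [4.9, 0.9, 6.2]
opening: 0.0215
tool_pos: [0.5041, 0.1473, 0.0774]
tcp_rot: [0.686, 0.727, 0.005, 0.003]
force: [4.4, 0.4, 5.6]
opening: 0.0216
tool_pos: [0.4882, 0.1467, 0.0773]
tcp_rot: [0.686, 0.727, 0.006, 0.002]
force: [5.0, 0.5, 5.1]
opening: 0.022
t 19.75 tcp [0.4882 0.1467 0.0773] q [0.686 0.727 0.006 0.002] F [5.  0.5 5.1] op 0.022 J [ 0.24 -0.18  1.97  0.    1.35  0.18]
d mm [-1.8  2.2 -1.2] rot [ 0.65 -0.23 -0.66]
```

```bash
python3 -m handwheel '[[10,0,0,1,0,0,0],[10,0,0,1,0,0,0]]'| grep -E "pos|force";python3 -c "
from h import *
c=snap('scene','s9'); im=cv2.imread('pics/s9.png'); o=cv2.resize(cv2.imread('pics/s8.png'),(512,384)); cv2.imwrite('pics/s9c.png',np.vstack([cv2.resize(k[180:250,190:330],(700,290*700//580)) for k in (o,im)])[:600])"
```

```text
tool_pos: [0.4883, 0.1468, 0.0773]
force: [-7.9, -1.8, 14.6]
```

View pics/s9c.png

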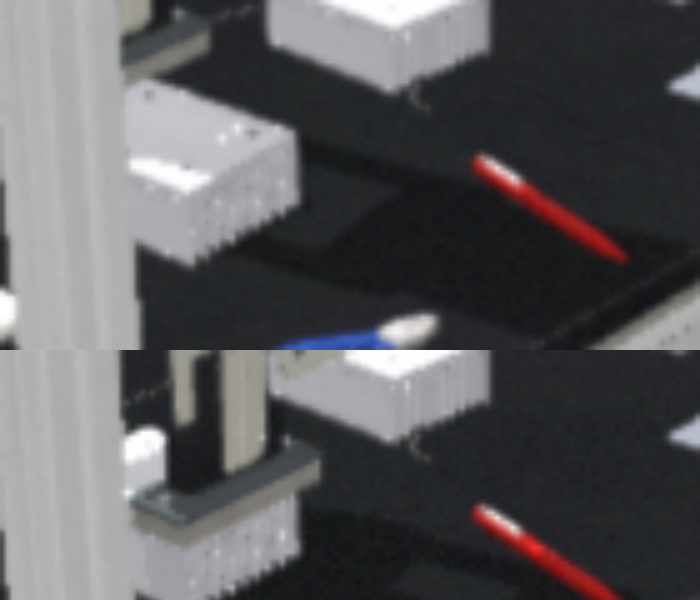

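```bash
for i in 1 2 3 4 5; do python3 -m handwheel '[[10,0,7,1,0.1,0,0],[10,0,7,1,0.1,0,0],[10,0,7,1,0.1,0,0]]'| grep -E "pos|force|rot|open"; done; python3 -c "
from h import *
go(.5805,.1513,.0786,93.5)"
```

```text
tool_pos: [0.508, 0.1482, 0.0773]
tcp_rot: [0.686, 0.728, 0.003, -0.0]
force: [-11.4, -0.8, 17.9]
opening: 0.0218
tool_pos: [0.5287, 0.1499, 0.0773]
tcp_rot: [0.686, 0.728, 0.0, -0.003]
force: [-12.4, -0.4, 17.5]
opening: 0.0219
tool_pos: [0.5495, 0.1517, 0.0775]
tcp_rot: [0.686, 0.728, -0.003, -0.006]
force: [-10.9, 0.1, 16.2]
opening: 0.0218
tool_pos: [0.5699, 0.1535, 0.0778]
tcp_rot: [0.686, 0.728, -0.005, -0.009]
force: [-2.1, 1.1, 2.8]
opening: 0.0221
tool_pos: [0.5907, 0.1554, 0.0773]
tcp_rot: [0.686, 0.728, -0.008, -0.012]
force: [-11.6, -0.4, 15.5]
opening: 0.0216
t 21.5 tcp [0.5907 0.1554 0.0773] q [ 0.686  0.728 -0.008 -0.012] F [-11.6  -0.4  15.5] op 0.0216 J [0.21 0.07 1.73 0.01 1.37 0.15]
d mm [ -3.4 -10.5  -1.1] rot [-1.6  -0.37 -0.06]
```

```bash
python3 -m handwheel '[[10,0,0,-15,-0.5,0,0],[10,0,0,-25,-0.5,0,0],[10,0,0,-20,-0.5,0,0],[10,-25,5,0,0,0,0.5],[10,-40,10,0,0,0,0.5],[10,-40,10,0,0,0,0.5],[10,-40,10,0,0,0,0.5],[10,-40,10,0,0,0,0.5],[10,-35,5,0,0,0,0],[10,-10,0,0,0,0,0],[10,0,0,0,0,0,0]]';python3 -c "
from h import *
go(.648,-.0945,.1,91)
c=snap('top','t10',1.5);sinks(c)"
```

```text
clock: 22.6
tool_pos: [0.6515, -0.0803, 0.1446]
tcp_rot: [0.701, 0.713, 0.004, 0.0]
force: [-0.0, 0.0, -3.4]
opening: 0.0221
t 22.6 tcp [ 0.6515 -0.0803  0.1446] q [0.701 0.713 0.004 0.   ] F [-0.   0.  -3.4] op 0.0221 J [-0.16  0.1   1.58  0.01  1.46 -0.18]
d mm [-14.3  -4.   44.5] rot [ 0.37 -0.32 -0.02]
L ctr [0.5373 0.1484] size [0.0881, 0.1215] yaw 4.0Traceback (most recent call last):
  File "<string>", line 4, in <module>
    c=snap('top','t10',1.5);sinks(c)
                            ~~~~~^^^
  File "h.py", line 20, in sinks
    cs,_=cv2.findContours(r,0,2); k=max(cs,key=cv2.contourArea)
                                    ~~~^^^^^^^^^^^^^^^^^^^^^^^^
ValueError: max() iterable argument is empty
```

View pics/t10.png

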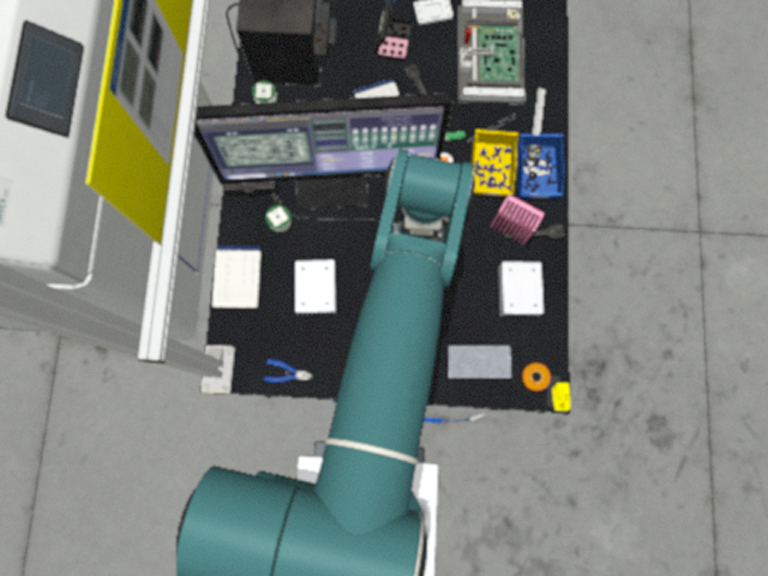

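```bash
cat >> h.py <<'E'
def tri(c1,p1,c2,p2):
    P=[np.array(c['intrinsics'])@np.c_[c['R'],c['t']] for c in(c1,c2)]
    X=cv2.triangulatePoints(P[0],P[1],np.array(p1,float),np.array(p2,float)).ravel(); return X[:3]/X[3]
E
python3 - <<'E'
from h import *
import pickle
d=pickle.load(open('d0.pkl','rb'));a,b=d['top'],d['scene']
for n,p,q in(('monTR',(449,98),(329,90)),('monBR',(440,172),(340,228)),('ipatop',(461,186),(374,200))):
    X=tri(a,np.array(p)/1.5,b,np.array(q)/1.5);print(n,X.round(3),(proj(a,X)*1.5-p).round(1))
E
python3 -m handwheel '[[10,-8,-2,14,0.2,0,0],[10,-5,-1,14,0.2,0,0],[10,-1,0,10,0,0,0],[10,0,0,6,0,0,0],[10,0,0,0,0,0,0]]'; python3 -c "
from h import *
go(.648,-.0945,.0786,91);snap('scene','s11',1.5)"
```

```text
monTR [ 0.841 -0.119  0.398] [1.7 1.9]
monBR [ 0.827 -0.13   0.069] [-0.9 -1. ]
ipatop [ 0.762 -0.177  0.144] [0.9 1.1]
clock: 23.15
tool_pos: [0.6476, -0.0903, 0.0957]
tcp_rot: [0.699, 0.715, 0.001, -0.003]
force: [0.5, -0.5, -2.1]
opening: 0.0215
t 23.15 tcp [ 0.6476 -0.0903  0.0957] q [ 0.699  0.715  0.001 -0.003] F [ 0.5 -0.5 -2.1] op 0.0215 J [-0.18  0.13  1.63  0.01  1.39 -0.2 ]
d mm [-4.3  0.3 17.1] rot [-0.14 -0.38  0.24]
```

View pics/s11.png

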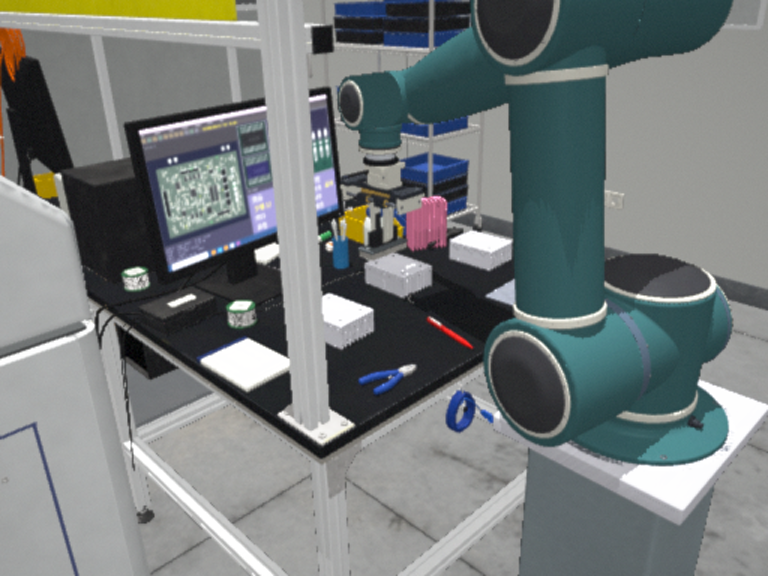

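```bash
python3 -m handwheel '[[10,-4,0,5,-0.1,-0.2,0.2],[10,-1,0,5,0,0,0],[10,0,0,4,0,0,0]]'| grep -E "pos|force";python3 -m handwheel '[[10,0,0,1.5,0,0,0],[10,0,0,1,0,0,0]]'| grep -E "pos|force|rot"; for i in 1 2 3; do python3 -m handwheel '[[10,0,0,1,0,0,0]]'| grep -E "pos|force|rot";done
```

```text
tool_pos: [0.6487, -0.0954, 0.0827]
force: [0.1, 0.1, -3.4]
tool_pos: [0.6486, -0.0954, 0.0796]
tcp_rot: [0.701, 0.714, 0.002, -0.0]
force: [-0.1, -0.9, -2.0]
tool_pos: [0.6487, -0.0954, 0.0787]
tcp_rot: [0.701, 0.714, 0.002, -0.0]
force: [0.4, 0.3, -2.6]
tool_pos: [0.6487, -0.0954, 0.0777]
tcp_rot: [0.701, 0.714, 0.002, -0.0]
force: [-0.6, 0.9, -3.2]
tool_pos: [0.6489, -0.0953, 0.0773]
tcp_rot: [0.701, 0.714, 0.002, 0.0]
force: [-4.3, 1.9, 8.2]
```

```bash
python3 -m handwheel '[[10,0,0,0.7,0,0,0],[10,0,0,0.7,0,0,0]]'| grep -E "pos|force|rot";  for i in 1 2 3; do python3 -m handwheel '[[10,0,-7,1,0.2,0,0],[10,0,-7,1,0.2,0,0],[10,0,-7,1,0.2,0,0]]'| grep -E "pos|force|rot|open";done
```

```text
tool_pos: [0.649, -0.0953, 0.0773]
tcp_rot: [0.701, 0.714, 0.002, 0.0]
force: [-5.5, 0.6, 6.3]
tool_pos: [0.6305, -0.096, 0.0773]
tcp_rot: [0.7, 0.714, 0.001, 0.0]
force: [4.6, 0.4, 7.1]
opening: 0.0221
tool_pos: [0.6111, -0.0968, 0.0773]
tcp_rot: [0.7, 0.714, -0.0, 0.0]
force: [5.5, 0.2, 5.1]
opening: 0.0217
tool_pos: [0.5917, -0.0975, 0.0773]
tcp_rot: [0.701, 0.714, -0.001, 0.0]
force: [5.4, 0.7, 5.4]
opening: 0.0217
```

```bash
python3 -m handwheel '[[10,0,-7,1,0.1,0,0],[10,0,-7,1,0.1,0,0],[10,0,-7,1,0.1,0,0],[10,0,-7,1,0.1,0,0]]'| grep -E "pos|force|rot|open";python3 -m handwheel '[[10,0,-7,1,0,0,0],[10,0,-3,1,0,0,0],[10,0,0,1,0,0,0],[10,0,0,0.7,0,0,0]]'| grep -E "pos|force|rot|open"; python3 -c "
from h import *
snap('scene','s12',1.5)"
```

```text
tool_pos: [0.5658, -0.0984, 0.0773]
tcp_rot: [0.701, 0.714, 0.0, 0.002]
force: [6.9, -1.2, 5.8]
opening: 0.0215
tool_pos: [0.5566, -0.0988, 0.0773]
tcp_rot: [0.701, 0.713, 0.003, 0.006]
force: [-0.9, 1.2, 5.6]
opening: 0.0218
```

View pics/s12.png

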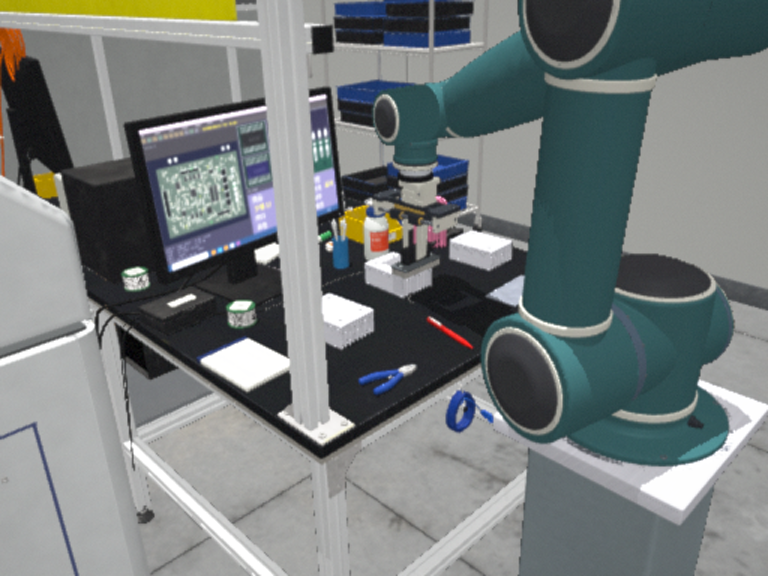

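```bash
for i in 1 2 3 4 5; do python3 -m handwheel '[[10,0,7,0.7,0,0,0],[10,0,7,0.7,0,0,0],[10,0,6,0.7,-0.2,0,0]]'| grep -E "pos|force|rot|open"; done; python3 -c "
from h import *
go(.648,-.0945,.0786,91)"
```

```text
tool_pos: [0.5734, -0.0986, 0.0773]
tcp_rot: [0.701, 0.713, 0.002, 0.005]
force: [-13.2, 0.2, 16.6]
opening: 0.0222
tool_pos: [0.5906, -0.0986, 0.0773]
tcp_rot: [0.701, 0.713, 0.001, 0.004]
force: [-12.0, -0.5, 14.8]
opening: 0.0216
tool_pos: [0.6083, -0.0985, 0.0772]
tcp_rot: [0.701, 0.713, 0.0, 0.003]
force: [-9.6, -0.2, 12.7]
opening: 0.0216
tool_pos: [0.6261, -0.0986, 0.0773]
tcp_rot: [0.701, 0.713, -0.001, 0.003]
force: [-5.3, -0.2, 6.6]
opening: 0.0216
tool_pos: [0.6436, -0.0988, 0.0773]
tcp_rot: [0.701, 0.713, -0.001, 0.002]
force: [-17.3, 0.5, 20.4]
opening: 0.0217
t 27.45 tcp [ 0.6436 -0.0988  0.0773] q [ 0.701  0.713 -0.001  0.002] F [-17.3   0.5  20.4] op 0.0217 J [-0.19  0.14  1.65 -0.01  1.35 -0.2 ]
d mm [ 4.2  4.4 -1.3] rot [ 0.06  0.3  -0.08]
```

```bash
python3 -m handwheel '[[10,0,0,-15,0,0,0],[10,0,0,-25,0,0,0],[10,0,-10,-25,0,0,0],[10,-25,-15,-10,0,0,0],[10,-40,-8,0,0,0,0],[10,-40,-5,0,0,0,0],[10,-40,0,0,0,0,0],[10,-40,0,0,0,0,0],[10,-35,0,0,0,0,0],[10,-15,0,0,0,0,0],[10,0,0,0,0,0,0]]';python3 -c "
from h import *
go(.605,-.3355,.1,91)
c=snap('top','t13',1.5)"
```

```text
clock: 28.55
tool_pos: [0.6022, -0.3408, 0.1586]
tcp_rot: [0.701, 0.713, -0.003, -0.0]
force: [-0.5, -0.5, -2.9]
opening: 0.0218
t 28.55 tcp [ 0.6022 -0.3408  0.1586] q [ 0.701  0.713 -0.003 -0.   ] F [-0.5 -0.5 -2.9] op 0.0218 J [-0.55  0.18  1.47 -0.01  1.5  -0.57]
d mm [ 5.5  3.2 58.6] rot [-0.28  0.22  0.03]
```

View pics/t13.png

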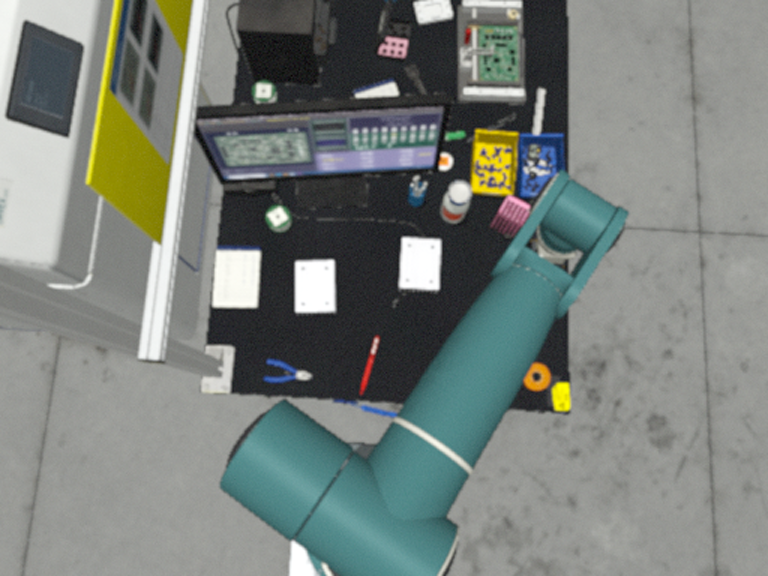

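```bash
python3 -m handwheel '[[10,3,2,18,-0.2,0.2,0],[10,2,1,18,0,0,0],[10,1,0,14,0,0,0],[10,0,0,9,0,0,0],[10,0,0,5,0,0,0],[10,0,0,4,0,0,0],[10,0,0,0,0,0,0]]';python3 -c "
from h import *
go(.605,-.3355,.0786,91);snap('scene','s13',1.5)"
```

```text
clock: 29.3
tool_pos: [0.6051, -0.3274, 0.0828]
tcp_rot: [0.699, 0.715, -0.0, -0.002]
force: [0.1, 0.0, -2.9]
opening: 0.0217
t 29.3 tcp [ 0.6051 -0.3274  0.0828] q [ 0.699  0.715 -0.    -0.002] F [ 0.1  0.  -2.9] op 0.0217 J [-0.53  0.21  1.56  0.    1.38 -0.56]
d mm [-8.1 -0.3  4.2] rot [-0.2  -0.15  0.33]
```

View pics/s13.png

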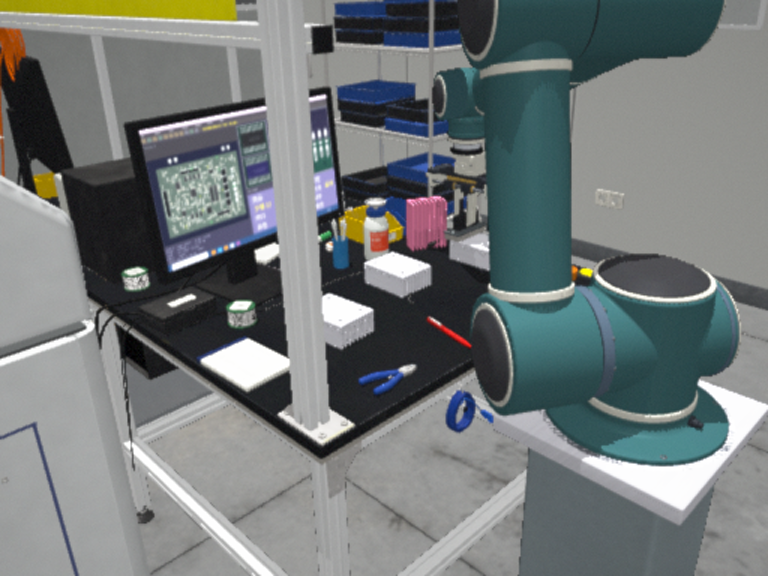

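```bash
python3 -m handwheel '[[10,-8,0,1,-0.2,-0.1,0.3],[10,0,0,1,0,0,0],[10,0,0,1,0,0,0]]'| grep -E "pos|force|rot"; for i in 1 2 3; do python3 -m handwheel '[[10,0,0,1,0,0,0]]'| grep -E "pos|force|rot";done
```

```text
tool_pos: [0.6061, -0.337, 0.0819]
tcp_rot: [0.701, 0.713, 0.001, 0.001]
force: [-0.9, -0.4, -2.8]
tool_pos: [0.6061, -0.3373, 0.0811]
tcp_rot: [0.701, 0.713, 0.001, 0.002]
force: [-0.1, -0.2, -4.4]
tool_pos: [0.6061, -0.3374, 0.0802]
tcp_rot: [0.701, 0.713, 0.001, 0.002]
force: [0.7, 0.5, -3.1]
tool_pos: [0.6061, -0.3373, 0.0791]
tcp_rot: [0.701, 0.713, 0.001, 0.002]
force: [0.8, -0.5, -3.0]
```

```bash
for i in 1 2 3 4; do python3 -m handwheel '[[10,0,0,1,0,0,0]]'| grep -E "pos|force";done
```

```text
tool_pos: [0.6061, -0.3373, 0.0781]
force: [0.7, 0.1, -2.4]
tool_pos: [0.6062, -0.3373, 0.0773]
force: [-3.4, 1.7, 8.5]
tool_pos: [0.6063, -0.3373, 0.0772]
force: [-5.3, 2.5, 13.0]
tool_pos: [0.6063, -0.3373, 0.0773]
force: [-4.3, 3.0, 7.3]
```

```bash
for i in 1 2 3; do python3 -m handwheel '[[10,0,-7,1,0.2,0,0],[10,0,-7,1,0.2,0,0],[10,0,-7,1,0.1,0,0]]'| grep -E "pos|force|rot|open";done; python3 -m handwheel '[[10,0,-7,1,0.1,0,0],[10,0,-7,1,0.1,0,0],[10,0,-7,1,0.1,0,0],[10,0,-7,1,0.1,0,0]]'| grep -E "pos|force|rot|open"
```

```text
tool_pos: [0.5872, -0.3381, 0.0773]
tcp_rot: [0.701, 0.713, -0.001, 0.002]
force: [5.8, 0.1, 6.4]
opening: 0.0217
tool_pos: [0.5672, -0.3388, 0.0773]
tcp_rot: [0.701, 0.713, -0.002, 0.003]
force: [5.0, 0.4, 5.1]
opening: 0.0215
tool_pos: [0.5472, -0.3396, 0.0774]
tcp_rot: [0.701, 0.713, -0.003, 0.003]
force: [5.2, -0.2, 5.8]
opening: 0.0214
tool_pos: [0.5207, -0.3408, 0.0775]
tcp_rot: [0.702, 0.713, -0.003, 0.006]
force: [5.0, 0.6, 5.8]
opening: 0.0215
```

Nearly at the far end of the stroke; finish, hold, then stroke back.

```bash
python3 -m handwheel '[[10,0,-6,1,0.1,0.3,0],[10,0,0,1,0,0.2,0],[10,0,0,0.7,0,0,0]]'| grep -E "pos|force|rot|open"; for i in 1 2 3 4 5; do python3 -m handwheel '[[10,0,7,0.7,0,0,0],[10,0,7,0.7,0,0,0],[10,0,6,0.7,-0.2,0,0]]'| grep -E "pos|force|rot|open"; done
```

```text
tool_pos: [0.5142, -0.3412, 0.0773]
tcp_rot: [0.702, 0.712, -0.0, 0.003]
force: [2.9, 3.0, 6.5]
opening: 0.0215
tool_pos: [0.5313, -0.3418, 0.0773]
tcp_rot: [0.702, 0.712, -0.001, 0.003]
force: [-13.7, 0.9, 16.2]
opening: 0.0218
tool_pos: [0.5488, -0.3428, 0.0773]
tcp_rot: [0.702, 0.712, -0.002, 0.003]
force: [-7.7, 0.7, 11.4]
opening: 0.0216
tool_pos: [0.5666, -0.3437, 0.0773]
tcp_rot: [0.703, 0.712, -0.003, 0.002]
force: [-7.6, 0.1, 11.2]
opening: 0.0214
tool_pos: [0.5844, -0.3447, 0.0774]
tcp_rot: [0.703, 0.711, -0.004, 0.002]
force: [-8.7, -1.3, 10.4]
opening: 0.0218
tool_pos: [0.6021, -0.3457, 0.0773]
tcp_rot: [0.703, 0.711, -0.005, 0.002]
force: [-8.4, -0.0, 11.1]
opening: 0.0219
```

```bash
python3 - <<'E'
from h import *
import pickle
c=pickle.load(open('d1.pkl','rb'))['top']
im=cv2.resize(cv2.imread('pics/t8.png'),(512,384),interpolation=cv2.INTER_AREA)
g=im.min(axis=2); r=np.zeros_like(g); r[222:262,290:348]=(g[222:262,290:348]>85)
cs,_=cv2.findContours(r,0,2); k=max(cs,key=cv2.contourArea); bx=cv2.boxPoints(cv2.minAreaRect(k))
P=np.array([ray(c,a,b,.003)[:2] for a,b in bx]); print(P.round(4).tolist(),P.mean(0).round(4))
E
python3 -m handwheel '[[10,0,0,-15,0,0,0],[10,0,0,-25,0,0,0],[10,0,0,-25,0,0,0],[10,0,-20,-15,0,0,0],[10,5,-35,0,0,0,0],[10,15,-40,0,0,0,0],[10,20,-40,0,0,0,0],[10,20,-40,0,0,0,0],[10,20,-30,0,0,0,0],[10,10,-10,0,0,0,0],[10,0,0,0,0,0,0]]';python3 -c "
from h import *
go(.384,-.247,.1,93)
c=snap('top','t14',1.5)"
```

```text
[[0.4201, -0.1703], [0.4289, -0.3222], [0.3516, -0.3232], [0.343, -0.1729]] [ 0.3859 -0.2472]
clock: 34.55
tool_pos: [0.3727, -0.2532, 0.162]
tcp_rot: [0.703, 0.711, -0.008, -0.002]
force: [0.5, -0.9, -2.7]
opening: 0.0217
t 34.55 tcp [ 0.3727 -0.2532  0.162 ] q [ 0.703  0.711 -0.008 -0.002] F [ 0.5 -0.9 -2.7] op 0.0217 J [-0.64 -0.37  1.97 -0.01  1.54 -0.65]
d mm [ 6.6 12.2 61.8] rot [-0.85  0.42 -2.35]
```

View pics/t14.png

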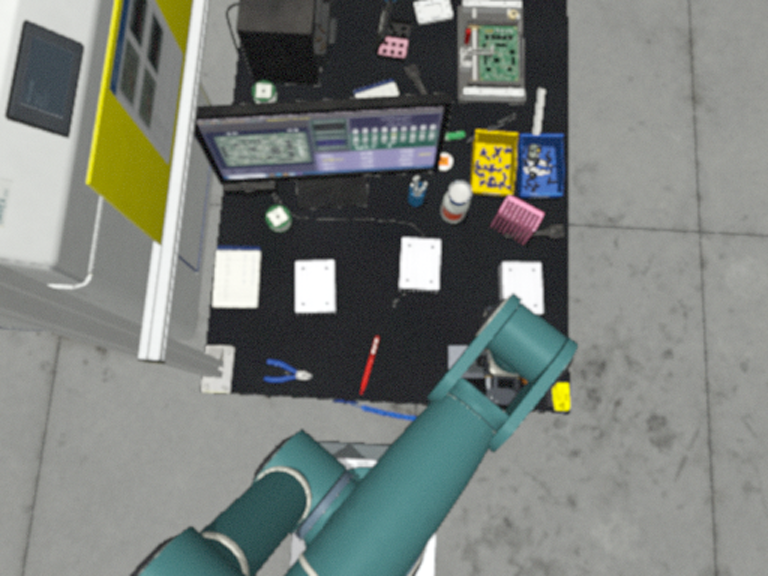

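```bash
python3 -m handwheel '[[10,3,6,15,-0.4,0.2,-1.2],[10,3,4,20,-0.4,0.2,-1.2],[10,1,2,20,0,0,0],[10,0,0,20,0,0,0],[10,0,0,15,0,0,0],[10,0,0,10,0,0,0],[10,0,0,0,0,0,0]]';python3 -c "
from h import *
go(.385,-.247,.0325,93)"
```

```text
clock: 35.3
tool_pos: [0.3884, -0.2495, 0.0592]
tcp_rot: [0.687, 0.726, -0.001, 0.0]
force: [0.5, -0.1, -3.0]
opening: 0.0213
t 35.3 tcp [ 0.3884 -0.2495  0.0592] q [ 0.687  0.726 -0.001  0.   ] F [ 0.5 -0.1 -3. ] op 0.0213 J [-0.63 -0.28  2.07 -0.    1.34 -0.68]
d mm [ 2.7 -3.2 26.7] rot [-0.05  0.05  0.17]
```

```bash
python3 -m handwheel '[[10,2,-3,9,0,0,0],[10,0,-1,8,0,0,0],[10,0,0,4,0,0,0],[10,0,0,1.5,0,0,0]]'; for i in 1 2 3; do python3 -m handwheel '[[10,0,0,1,0,0,0]]'| grep -E "pos|force";done
```

```text
clock: 35.7
tool_pos: [0.3848, -0.2484, 0.0368]
tcp_rot: [0.687, 0.726, -0.0, 0.001]
force: [-0.0, -0.3, -2.9]
opening: 0.0219
tool_pos: [0.3848, -0.2484, 0.0358]
force: [1.3, -0.2, -2.7]
tool_pos: [0.385, -0.2486, 0.0351]
force: [0.3, 0.2, -3.5]
tool_pos: [0.3851, -0.2487, 0.0343]
force: [0.4, 0.3, -3.2]
```

```bash
for i in 1 2 3; do python3 -m handwheel '[[10,0,0,1,0,0,0]]'| grep -E "pos|force";done
```

```text
tool_pos: [0.3852, -0.2487, 0.0334]
force: [0.1, -0.9, -3.3]
tool_pos: [0.3853, -0.2488, 0.0324]
force: [-0.1, -0.8, -2.6]
tool_pos: [0.3854, -0.2489, 0.0322]
force: [-10.3, 5.0, 19.6]
```

```bash
python3 -m handwheel '[[10,0,0,-0.3,0,0,0],[24,0,0,0,0,0,0],[30,0,0,0,0,0,0],[50,0,0,0,0,0,0],[60,0,0,0,0,0,0],[60,0,0,-5,0,0,0],[60,0,0,-10,0,0,0],[60,0,0,-25,0,0,0],[60,0,0,-40,0,0,0],[60,0,0,-40,0,0,0]]'; python3 -m handwheel '[[60,20,-10,-10,0,0,0],[60,40,-10,0,0,0,0],[60,40,0,0,0,0,0],[60,40,0,0,0,0,0],[60,40,0,0,0,0,0],[60,40,0,0,0,0,0],[60,20,0,0,0,0,0],[60,0,0,0,0,0,0]]';python3 -c "
from h import *
import pickle
c=snap('top','t15',1.5);s=snap('scene','s15',1.5);pickle.dump(dict(top=c,scene=s),open('d2.pkl','wb'));sinks(c)
im=cv2.cvtColor(c['image'],cv2.COLOR_RGB2BGR)
cv2.imwrite('pics/cs15.png',cv2.resize(im[220:260,290:350],(600,400),interpolation=cv2.INTER_CUBIC))"
```

```text
clock: 37.3
tool_pos: [0.3835, -0.2473, 0.1546]
tcp_rot: [0.687, 0.726, -0.001, -0.001]
force: [0.3, -0.4, 0.3]
opening: 0.06
clock: 38.1
tool_pos: [0.3495, -0.0023, 0.1784]
tcp_rot: [0.689, 0.725, 0.003, 0.007]
force: [0.1, -0.4, 0.1]
opening: 0.0598
L ctr [0.5355 0.1483] size [0.0881, 0.1179] yaw 4.0
M ctr [ 0.6039 -0.0947] size [0.0916, 0.1195] yaw 0.4
R ctr [ 0.5601 -0.3356] size [0.0918, 0.1181] yaw 0.2
```

View pics/cs15.png

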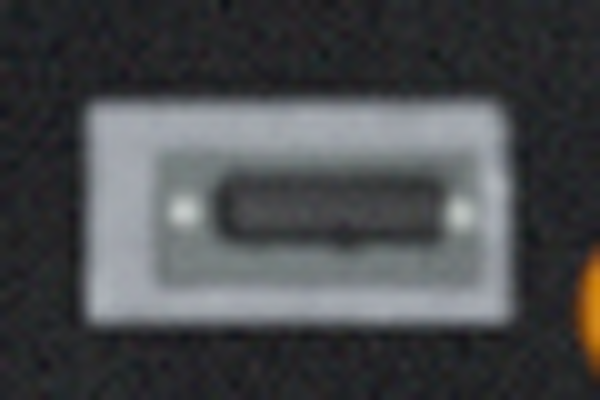

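View pics/s15.png

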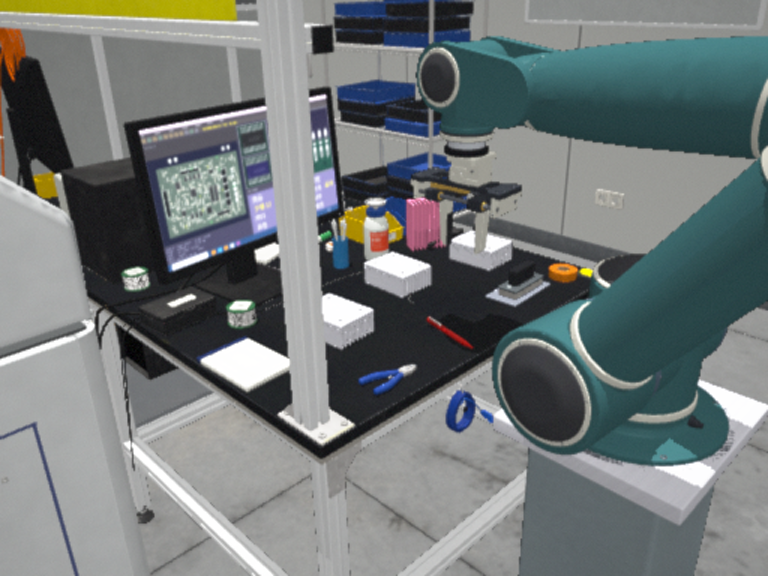

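```bash
python3 - <<'E'
from h import *
import pickle
c=pickle.load(open('d2.pkl','rb'))['top']
f=lambda p,z: ray(c,290+p[0]/10-.45,220+p[1]/10-.45,z)[:2]
rib=np.array([f(p,.059) for p in((220,176),(443,178),(443,240),(220,240))]);pl=np.array([f(p,.023) for p in((157,152),(485,152),(485,285),(157,285))]);pad=np.array([f(p,.003) for p in((85,102),(507,102),(515,325),(85,325))])
for n,P in(('rib',rib),('plate',pl),('pad',pad)): 
    d=P[0]-P[1]+P[3]-P[2];print(n,P.mean(0).round(4),'yaw',np.degrees(np.arctan2(-d[0],d[1])).round(1))
E
```

```text
rib [ 0.3827 -0.2493] yaw 3.0
plate [ 0.3828 -0.2516] yaw 3.3
pad [ 0.3862 -0.2466] yaw 3.3
```

```bash
python3 -c "
from h import *
st(); print(ctrl.job_done())"
```

```text
t 38.2 tcp [ 0.3497 -0.0041  0.1782] q [0.689 0.724 0.002 0.007] F [0.9 1.1 0.4] op 0.0605 J [-0.08 -0.66  2.13 -0.01  1.65 -0.13]
the job is handed in; nothing more can be done
None
```

The job is finished and handed in at 38.2 s; no verdict came back, so what follows is from my own measurements.

- **Tipping:** All three heat sinks went over onto their fin tips, flat face up, in the order right, mid, left.
- **Stroking:** I stroked them left, mid, right, each there and back with the stone crosswise, going to about 45 mm either side of centre. Contact was mostly 8 to 25 N. It peaked briefly at about 33 N when the stone was first set down on the left sink, then settled to about 10 N before the stroke began.
- **Return stroke on the right sink:** It ended about 10 mm off that sink's centre line, and the arm tilted by 1 to 2° at times under friction. Both are within limits.
- **Stone:** It is back on its pad, about 3.5 mm off centre across the pad and 3 to 5 mm along it, and square to it within about 0.5°. The rib and the plate gave slightly different readings along the pad (−2.7 and −5 mm).
- **Sinks and bench:** In the last pictures the three sinks lie face up within about 1 mm of where they landed. I saw no movement of the bystanders or the pink look-alike, though I judged those by eye and did not measure them.
- **Grip and arm:** I saw no grip slip and no knock to the stone. The arm was well clear of everything at hand-in.

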